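# Set a seed mill to coarse and run it round

## Robot

A 6-joint arm with a two-finger parallel gripper is mounted at the origin on a cart in front of the work surface, level with it; the furniture and walls round the work are solid. World frame = base frame: x ahead of the robot, y to its left, z up, the work surface at z = 0. Lengths are in m, angles in rad, forces in N, time in s.
With the tool pointing down it reaches from about 0.375 to 0.75 m from the base axis. Payload 9 kg.
Tool frame: the origin (TCP) lies midway between the tips of the shut fingers; the grasp point (between the pads) lies 19 mm behind it (ctrl.grip_point_offset is the z of the grasp point in the tool frame, in m); z points along the fingers, y is the direction in which the jaws open and shut (so a half turn about z gives the same grasp; the last joint's range is limited). The gripper opens to 85 mm and grips with 20 to 120 N. Pads are 22 mm wide; open, the fingers measure 114 mm over their backs; the gripper's body (76 mm by 85 mm) begins 54 mm behind the grasp point. The pads swing forward as they close: fully open they stand 13 mm farther back than shut.
Start: joints at [-0.218, 0.104, 0.097, 1.564, 0, 1.353], TCP at [0.6, 0, 0.231] pointing down, gripper open.
Joint ranges: [-2.99, 2.99], [-0.84, 1.86], [-1.1, 1.16], [-1.84, 2.11], [-1.51, 1.56], [-3.14, 3.14]. Speed limits (rad/s): [2.22, 2.22, 2.57, 3.14, 3.14, 3.14].

## Interface

Orientations are given as a unit quaternion [w, x, y, z].
In Python, from cell import telemetry, get_image, ctrl gives the robot as it stands. The module is installed in compiled form; this text tells all that it offers.
- The arm moves only by the tool play_rows, never from a script. Its argument "series" is a list of rows, each an object of numbers: "grip": the opening in per cent of the stroke, from 0 (shut) to 100 (fully open); "x", "y", "z": the shift along the tool's x, y, z in mm; "twist": the turn about the tool's z in rad. In form: [{"grip": .., "x": .., "y": .., "z": .., "twist": ..}, ...]. A call has 1 to 5 rows; each row shifts and turns the commanded pose from where the row before left it, along the tool's axes as they then stand; what a row does not reach is not made up. A row lasts 1/12 s, in which the tool goes at most 41.7 mm and 7.16 degrees, less where a joint would pass 70% of its speed; a pose out of reach is approached as far as the arm can. A call with a gripper value outside its range is refused whole. The fingers move at their own pace and stop on an object; the grip force is fixed at half the most. Time passes only in rows, so rows that do not move let the fingers close. It gives the time, the measured TCP pose, the force and the opening at its end, in the units of the state.
- telemetry.observe(): the state, without advancing time (a new reading comes with each control period).
- get_image(name): name is "scene" or "side" or "wrist"; returns a dict with "frame" (400x640x3 uint8, blue, green, red), "fx", "fy", "cx", "cy" (pixels), "D" ([k1, k2, p1, p2, k3] as OpenCV has them; the pictures are not rectified), "R" (3x3) and "t" (3): a world point X has camera coordinates R X + t. Camera axes: x right, y down, z forward; pixel columns grow to the right and rows downward; lengths in m; the calibration is good to about 2 mm. A picture is of the moment at which its call begins. There is no depth.
- ctrl.finish_job(): hands the job in, once; it reports no verdict.
The state is a dict: "time": time; "joint_pos": joint angles; "joint_vel": joint speeds; "tau": joint torques, N m; "position": TCP position; "tcp_rot": TCP orientation; "force": force on the tool from outside, world axes, zero at the start; "wrist_torque": the same for the moment, N m; "gripper_width": opening from 0.0 (shut) to 1.0 (fully open).
Only numpy, scipy, OpenCV 4.12 (cv2) and the standard library are available. Lean on these libraries where they do the work, as an engineer would, in place of code of your own. Each camera call takes 0.05 s, during which the arm holds its last target.

## Task

Set the seed mill to its coarsest grind: pull the black collar up to unlock it, turn it clockwise to the notch by the largest mark, and push it fully down again so that it locks. Then put the loose crank fully down on the mill's square shaft and wind it clockwise (seen from above) at least one full turn to see that the mill runs free; leave the crank on. Do not shift the jars and other things standing round about.

Things in the scene. Friction and masses are not known exactly. Their poses are not given: they have to be found in the camera images.
- mill: Hand seed mill bolted to the worktop: grey housing 188 x 112 mm, top (round aluminium deck) 88 mm above the worktop, foot 205 x 130; steel hopper on the rear half, rim 120 mm high, 59 mm or more behind the shaft; small drawer in front. Vertical shaft and, round it, a black knurled collar stand on the deck. Origin on the worktop under the shaft axis; z up, x from drawer to hopper.
- collar: Setting collar round the shaft; origin on the shaft axis, at worktop height when home; z up, -x towards its tongue. Grip 46 mm in diameter, 8 to 30 mm above the deck when home: hold it from above by its outside. It slides up 12 mm with about 4 N of friction, stays where it is let go, and takes about 4 N to push down.
- deck (a point): On the shaft axis at deck height. A steel crown 7 mm high stands 36 to 44 mm from here, round the mill's front: seen from above clockwise, a parking slot 28 mm long, then three notches 8.5 mm wide, 0.38 rad apart: fine, medium, coarse. The collar's tongue (6.5 mm wide, its lowest 2 mm narrowed to 4.5 as a lead-in) passes over the crown when raised 6.5 mm or more; pushed down off a slot or notch it stops 4 to 6 mm high.
- pointer (a point): Underside of the outer tip of the collar's tongue, 46 mm from the shaft axis; rises and turns with the collar. Home it is 1 mm above the deck. It starts home somewhere in the parking slot, 1.2 to 1.5 rad anticlockwise of the coarse mark; turned clockwise it stops 0.24 rad past the mark.
- coarse_mark (a point): Point on the deck circle of pointer (46 mm from the axis, 1 mm above the deck) in line with the largest of the three round marks, the last clockwise. The crown is clamped wherever the burrs were last zeroed, so the coarse notch itself lies up to 0.12 rad (6 mm) to either side of this mark and must be found by feel or by eye. No other notch is within 10 mm of it.
- shaft_seat (a point): Centre of the shaft's round shoulder (30 mm across, 119 mm above the worktop, 1 mm above the top of the collar when home), on which the crank's hub comes to rest; with the collar up it cannot. The square end, 12 mm across the flats (last 3 mm stepped to 9.5 mm), rises 24 mm from here.
- shaft (a joint): Turn of the shaft about its vertical axis, rad, growing clockwise seen from above, without stops. At 0 the flats of the square face along the mill's x and y. Turning takes about 0.1 N m.
- crank: Loose steel crank, 0.2 kg, standing on its hub beside the mill. Hub 32 x 32 mm, 24 high, with an upright through hole 13.6 mm square, sides parallel to the hub's; origin at the hole's centre in the underside, z up. Flat arm 15 mm wide, 12 to 20 mm above the underside, along +x to the handle. Hold the hub by its two faces across y.
- handle_mid (a point): Middle of the crank's upright black handle, 75 mm along the crank's +x from its origin, 45 mm above its underside. The handle is 20 mm in diameter, 45 mm tall (22 to 67 mm above the underside) and spins freely on its pin, so a hand can carry it round without turning.
- mortar: Bystander: glazed mortar with pestle, 88 mm across, 103 high; origin at the centre of its underside. Leave it where it stands.
- small_jar: Bystander: small jar with a big screw cap, 38 mm across, 66 high; origin at the centre of its underside. Leave it where it stands.
- vanilla: Bystander: dark brown bottle, 47 mm across, 118 high; origin at the centre of its underside. Leave it where it stands.
- spice_jar: Bystander: slim spice jar, 45 mm across, 106 high; origin at the centre of its underside. Leave it where it stands.
- small_cup: Bystander: steel measuring cup, 61 mm across, 37 high, with a long handle, 135 overall; origin at the centre of its underside. Leave it where it stands.
- fluted_ring: Bystander: fluted steel pastry ring, 55 mm across, 30 high; origin at the centre of its underside. Leave it where it stands.
- drum: Bystander: card drum, 75 mm across, 96 high; origin at the centre of its underside. Leave it where it stands.

How it is judged:
By the outcome, as a careful person would: the job done as asked, in the order asked, and still so for the second after the job is handed in, with the robot touching nothing.
It also fails if it takes over 72 s, if anything falls off the work surface, if the arm or the gripper's body presses on something with over 40 N, if the wrist force passes 120 N, or if a joint passes its speed limit or range.

## Working session

There is one attempt and no reset: what is moved stays moved. The work goes in short steps, Python scripts to look and compute and a tool call to move; the robot and the scene stay as the last step left them, time stands still between calls to the robot, and variables do not carry over. Pictures are saved under pics/ and viewed, and the job is handed in when it is done.

Besides the shell and the picture viewer there is one more tool, called in YAML: its name, and indented under it one key for each argument. play_rows: Moves the arm, as the interface text tells. Its arguments: {"type":"object","properties":{"series":{"type":"array"}},"required":["series"]}

```bash
mkdir -p pics; ls; cat > h.py <<'E'
import numpy as np,cv2
from cell import telemetry,get_image,ctrl
def snap(n,fn):
    d=get_image(n); cv2.imwrite('pics/'+fn+'.png',d['frame']); np.savez('pics/'+fn+'.npz',**{k:np.array(v) for k,v in d.items()}); return d
def load(fn): return dict(np.load('pics/'+fn+'.npz'))
def K(d): return np.array([[d['fx'],0,d['cx']],[0,d['fy'],d['cy']],[0,0,1]],float)
def ray(d,u,v):
    p=cv2.undistortPoints(np.array([[[u,v]]],float),K(d),np.array(d['D'],float))[0,0]
    R=np.array(d['R']);t=np.array(d['t']); return -R.T@t, R.T@np.array([p[0],p[1],1.])
def onz(d,u,v,z):
    c,r=ray(d,u,v); return c+r*(z-c[2])/r[2]
def tri(*obs):
    A=np.zeros((3,3));b=np.zeros(3)
    for d,u,v in obs:
        c,r=ray(d,u,v); r=r/np.linalg.norm(r);P=np.eye(3)-np.outer(r,r);A+=P;b+=P@c
    X=np.linalg.solve(A,b); 
    res=[np.linalg.norm((np.eye(3)-np.outer(r,r)/(r@r))@(X-c)) for c,r in [ray(*o) for o in obs]]
    return X,res
def proj(d,X):
    R=np.array(d['R'],float);t=np.array(d['t'],float)
    return cv2.projectPoints(np.array(X,float).reshape(-1,1,3),cv2.Rodrigues(R)[0],t,K(d),np.array(d['D'],float))[0][:,0]
E
python3 - <<'E'
from h import *
for n in('scene','side','wrist'):
    d=snap(n,n+'0'); print(n,d['fx'],-np.array(d['R']).T@np.array(d['t']),d['D'])
print(telemetry.observe(),ctrl.grip_point_offset)
E
```

```text
pics
scene 483.5359904555412 [-0.03631449 -0.70541315  0.92041337] [0.04979142 0.         0.         0.         0.        ]
side 397.96789440333686 [0.45126798 0.67653561 0.44118803] [0.01701839 0.         0.         0.         0.        ]
wrist 277.3530693422085 [0.59989599 0.08055462 0.37355637] [-0.01534383  0.          0.          0.          0.        ]
{'time': 0.15, 'joint_pos': array([-2.17709005e-01,  1.04595520e-01,  9.66385985e-02,  1.56388498e+00,
       -9.36192442e-06,  1.35307002e+00]), 'joint_vel': array([ 0.00011858, -0.00215291,  0.00216323, -0.00022938, -0.00017552,
        0.00046206]), 'tau': array([ 3.56894714e-03, -5.57353413e+01,  5.04006886e+01,  1.24952567e-02,
       -2.60494489e-04,  1.42527287e-05]), 'position': array([5.99746160e-01, 5.73771703e-05, 2.30676271e-01]), 'tcp_rot': array([-4.38271293e-04,  7.07100567e-01,  7.07112802e-01, -2.85037782e-04]), 'force': array([ 0.47273589,  0.19763172, -0.24819504]), 'wrist_torque': array([ 0.02807824,  0.02721638, -0.02464317]), 'gripper_width': 1.0000515758454525} -0.0187
```

View pics/scene0.png

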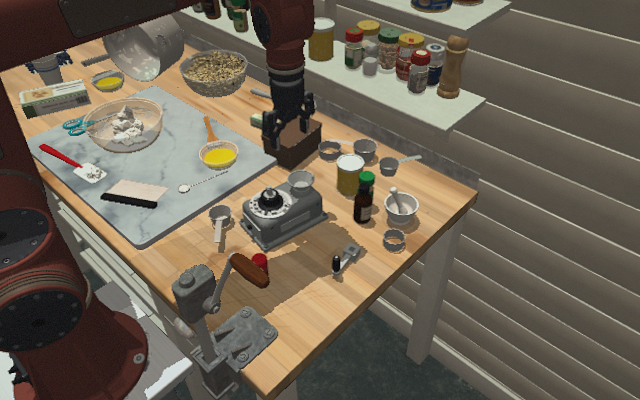

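View pics/side0.png

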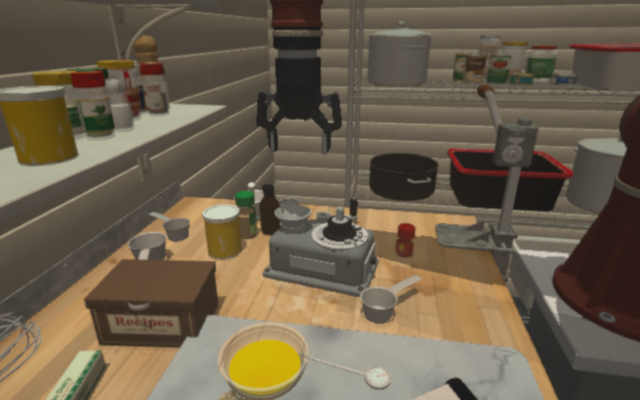

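View pics/wrist0.png

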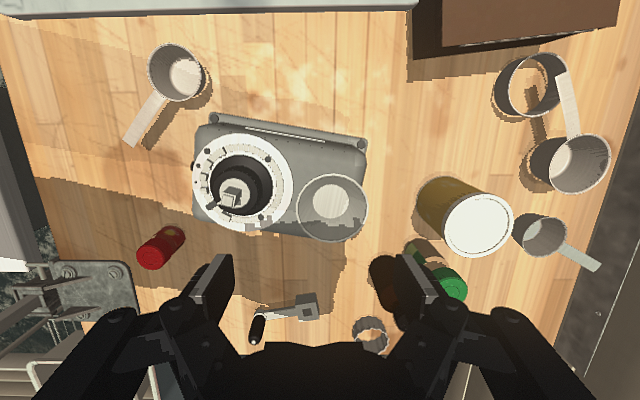

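```bash
python3 - <<'E'
from h import *
for fn,(x0,y0,x1,y1),s in (('wrist0',(180,100,380,250),4),('wrist0',(230,270,340,360),6),('scene0',(230,165,370,280),5),('side0',(255,190,385,295),5)):
    im=load(fn)['frame'][y0:y1,x0:x1]; cv2.imwrite(f'pics/c_{fn}_{x0}.png',cv2.resize(im,None,fx=s,fy=s,interpolation=cv2.INTER_CUBIC))
    print(fn,x0,y0,s)
d=load('wrist0'); print(onz(d,232,190,.143),onz(d,305,305,.02),onz(d,257,328,.067))
print(load('wrist0')['R'])
E
```

```text
wrist0 180 100 4
wrist0 230 270 6
scene0 230 165 5
side0 255 190 5
[0.52904377 0.01619573 0.143     ] [ 0.58642656 -0.2003195   0.02      ] [ 0.52205168 -0.20120657  0.067     ]
[[ 9.99995733e-01  8.00787957e-04 -2.80939809e-03]
 [ 1.63020843e-03 -9.50996948e-01  3.09195970e-01]
 [-2.42412860e-03 -3.09199230e-01 -9.50994195e-01]]
```

View pics/c_wrist0_180.png

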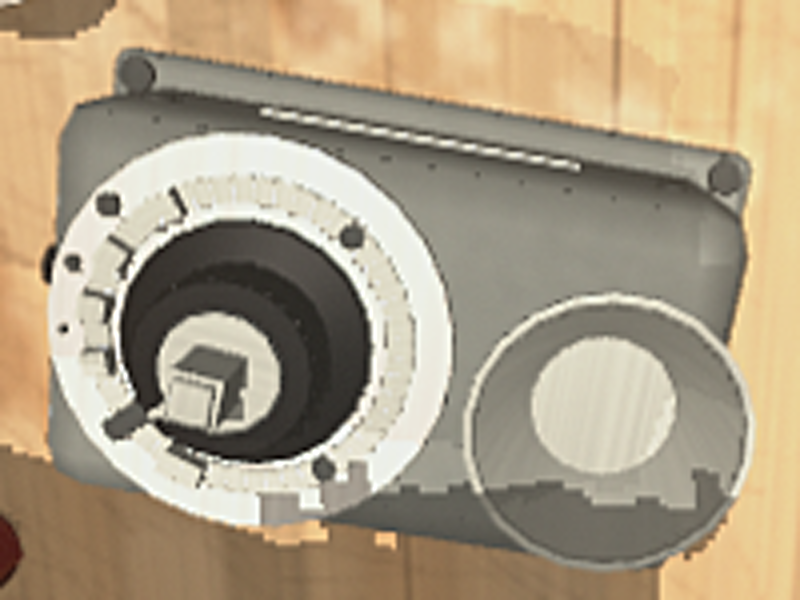

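View pics/c_wrist0_230.png

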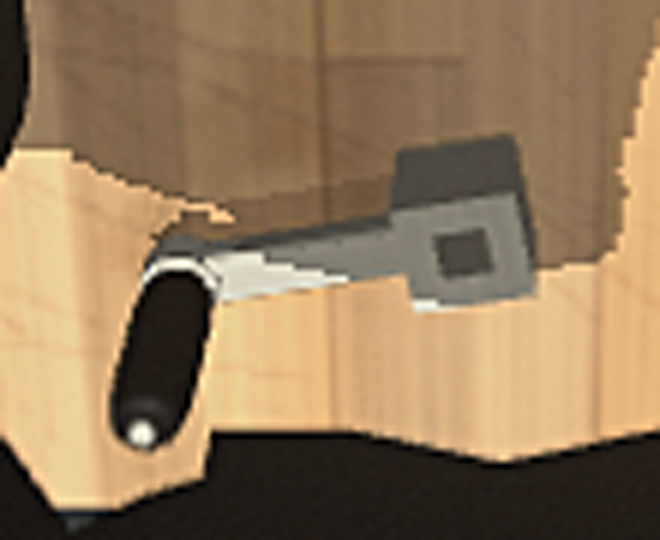

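View pics/c_scene0_230.png

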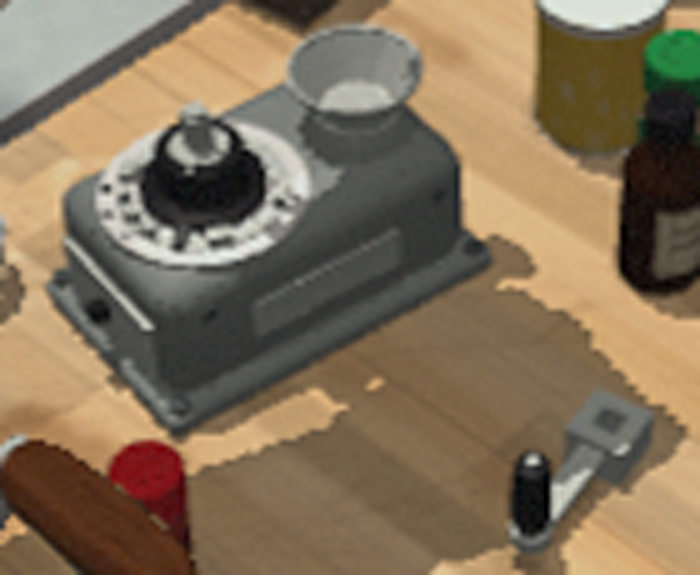

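View pics/c_side0_255.png

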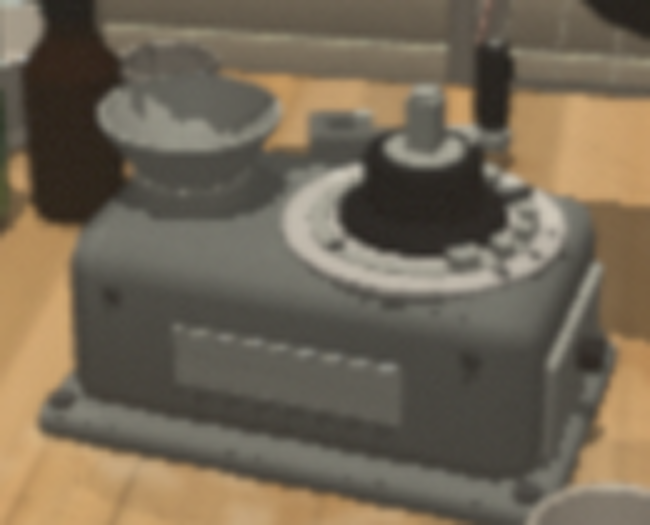

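```bash
python3 - <<'E'
from h import *
w,s,i=load('wrist0'),load('scene0'),load('side0')
print('shafttop',tri((w,180+192/4,100+400/4),(s,230+195/5,165+108/5),(i,255+427/5,190+90/5)))
print('handle top',tri((w,230+142/6,270+432/6),(s,230+535/5,165+460/5),(i,255+495/5,190+40/5)))
print('hub hole',tri((w,230+463/6,270+253/6),(s,230+612/5,165+417/5)))
print(onz(w,230+463/6,270+253/6,.024))
for p in((137,72),(725,172)): print('bolt',onz(w,180+p[0]/4,100+p[1]/4,.012))
for n,p in dict(small=(63,328),med=(72,262),large=(108,204),tongue=(122,425),scr=(350,237),scr2=(322,468)).items():print(n,onz(w,180+p[0]/4,100+p[1]/4,.089))
for n,p in dict(n1a=(100,358),n1b=(98,300),n2=(120,250),n3=(178,200),gap=(192,465)).items():print(n,onz(w,180+p[0]/4,100+p[1]/4,.095))
print('deck circle',[onz(w,180+a/4,100+b/4,.088) for a,b in((50,300),(452,340),(250,132),(250,527))])
print('crank edge',[onz(w,230+a/6,270+b/6,.024) for a,b in((525,192),(537,297),(412,312),(395,210))])
E
```

```text
shafttop (array([0.52418249, 0.00484368, 0.13984985]), [np.float64(0.0013473044587034547), np.float64(0.0016058149376509325), np.float64(0.0007447215418410569)])
handle top (array([ 0.51623803, -0.22749471,  0.06584191]), [np.float64(0.0009864374153720494), np.float64(0.001751798093493599), np.float64(0.0008043156833614111)])
hub hole (array([ 0.59101489, -0.21257939,  0.02259647]), [np.float64(0.0015635930987517013), np.float64(0.0015635930987516046)])
[ 0.58977161 -0.2102809   0.024     ]
bolt [0.47474451 0.07322129 0.012     ]
bolt [0.66042781 0.04244515 0.012     ]
small [0.47470459 0.00986515 0.089     ]
med [0.47933939 0.02748974 0.089     ]
large [0.49048193 0.04244343 0.089     ]
tongue [ 0.48731808 -0.01724488  0.089     ]
scr [0.55200534 0.03398935 0.089     ]
scr2 [ 0.54111098 -0.02963851  0.089     ]
n1a [0.4860234  0.00330693 0.095     ]
n1b [0.48735307 0.01875533 0.095     ]
n2 [0.49449953 0.0316722  0.095     ]
n3 [0.51046602 0.04422493 0.095     ]
gap [ 0.5073287  -0.02653211  0.095     ]
deck circle [array([0.47179925, 0.01720029, 0.088     ]), array([0.57758428, 0.00643836, 0.088     ]), array([0.52799414, 0.06025028, 0.088     ]), array([ 0.51958848, -0.04783071,  0.088     ])]
crank edge [array([ 0.60544129, -0.19165711,  0.024     ]), array([ 0.60870783, -0.22395598,  0.024     ]), array([ 0.57649387, -0.22881884,  0.024     ]), array([ 0.57271904, -0.19719273,  0.024     ])]
```

play_rows:
  series:
    - {"grip": 100, "x": -4, "y": -27, "z": 22, "twist": 0}
    - {"grip": 100, "x": -3, "y": -27, "z": 22, "twist": 0}
    - {"grip": 100, "x": -3, "y": -26, "z": 20, "twist": 0}
    - {"grip": 100, "x": 0, "y": 0, "z": 0, "twist": 0}

```text
time: 0.48
position: [0.5119, -0.0085, 0.1594]
tcp_rot: [-0.006, 0.707, 0.707, -0.004]
force: [-1.3, -0.3, -1.0]
gripper_width: 0.999
```

```bash
python3 - <<'E'
from h import *
d=snap('wrist','wrist1'); print(telemetry.observe()['position'])
E
```

```text
[ 0.51565549 -0.00915889  0.16304456]
```

View pics/wrist1.png

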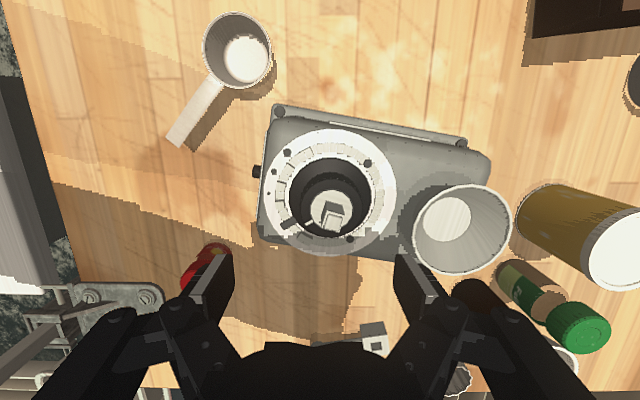

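play_rows:
  series:
    - {"grip": 100, "x": 0, "y": 0, "z": 0, "twist": 0}
    - {"grip": 100, "x": 0, "y": 0, "z": 0, "twist": 0}

```text
time: 0.7
position: [0.5216, -0.0103, 0.1689]
tcp_rot: [0.001, 0.707, 0.707, 0.001]
force: [0.2, 0.6, -0.2]
gripper_width: 0.994
```

```bash
python3 - <<'E'
from h import *
d=snap('wrist','wrist2'); print(telemetry.observe()['position'],telemetry.observe()['tcp_rot'])
cv2.imwrite('pics/c2.png',cv2.resize(d['frame'][120:260,250:410],None,fx=4.2,fy=4.2,interpolation=cv2.INTER_CUBIC))
E
```

```text
[ 0.52180911 -0.01035817  0.16912737] [0.00143826 0.70707109 0.70714053 0.0008234 ]
```

View pics/c2.png

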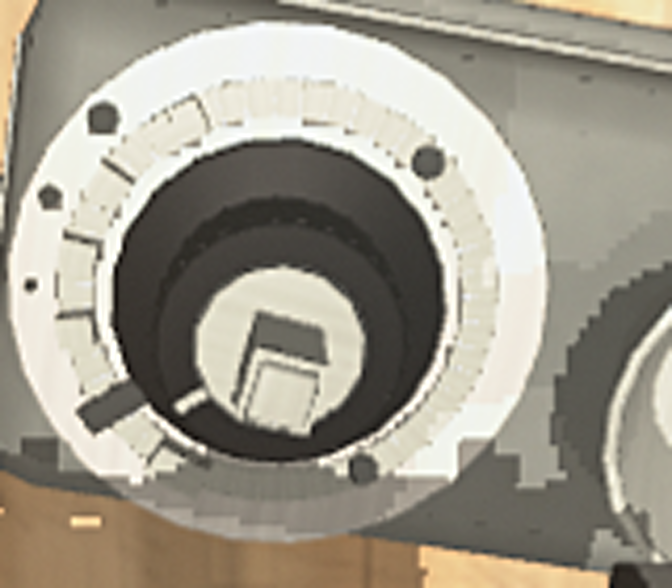

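```bash
python3 - <<'E'
from h import *
d=load('wrist2'); im=d['frame'][130:250,255:360].astype(float)
im=np.clip((im-150)/(255-150),0,1)**1.5*255
cv2.imwrite('pics/c3.png',cv2.resize(im.astype(np.uint8),None,fx=5,fy=5,interpolation=cv2.INTER_CUBIC))
# polar unroll at z .095 r 36..50 about center
c=np.array([.5245,.0058]); 
th=np.deg2rad(np.arange(250,70,-.25)); rr=np.arange(.028,.054,.0002)
T,Rr=np.meshgrid(th,rr)
for z in(.095,.089):
    P=np.stack([c[0]+Rr*np.cos(T),c[1]+Rr*np.sin(T),np.full_like(T,z)],-1)
    p=proj(d,P).reshape(T.shape+(2,)).astype(np.float32)
    o=cv2.remap(d['frame'],p[...,0],p[...,1],cv2.INTER_CUBIC)
    o=(np.clip((o.astype(float)-120)/135,0,1)**1.5*255).astype(np.uint8)
    cv2.imwrite(f'pics/pol{int(z*1000)}.png',cv2.resize(o,(720,260)))
a=cv2.imread('pics/pol95.png');b=cv2.imread('pics/pol89.png');cv2.imwrite('pics/pol.png',np.vstack([a,b]))
E
```

```text
(no output)
```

View pics/c3.png

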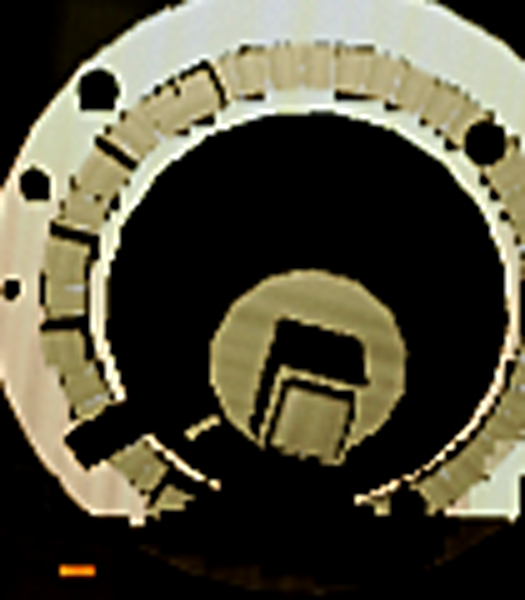

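View pics/pol.png

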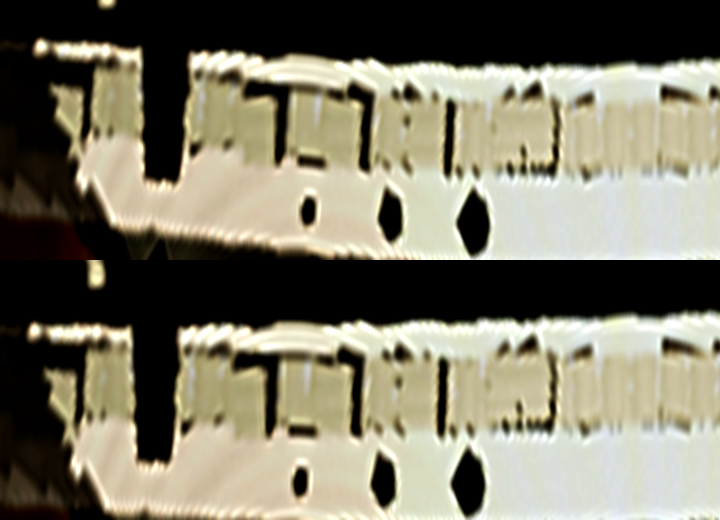

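play_rows:
  series:
    - {"grip": 100, "x": -35, "y": -9, "z": 0, "twist": 0}
    - {"grip": 100, "x": -30, "y": -8, "z": 19, "twist": 0}
    - {"grip": 100, "x": 0, "y": 0, "z": 30, "twist": 0}
    - {"grip": 100, "x": 0, "y": 0, "z": 0, "twist": 0}
    - {"grip": 100, "x": 0, "y": 0, "z": 0, "twist": 0}

```text
time: 1.17
position: [0.5031, -0.0749, 0.1184]
tcp_rot: [-0.001, 0.707, 0.707, -0.0]
force: [0.6, 0.2, 0.1]
gripper_width: 0.997
```

```bash
python3 - <<'E'
from h import *
d=snap('wrist','wrist3'); print(telemetry.observe()['position'],telemetry.observe()['tcp_rot'])
p=proj(d,[[.5245,.0058,.09],[.493,.038,.09]]);print(p)
x,y=np.maximum(p[0]-95,0).astype(int)
im=d['frame'][y:y+160,x:x+190].astype(float);print(x,y)
im=(im/255)**2*255
cv2.imwrite('pics/c4.png',cv2.resize(im.astype(np.uint8),None,fx=4,fy=4,interpolation=cv2.INTER_CUBIC)[:600,:800])
E
```

```text
[ 0.50386913 -0.07481269  0.11971869] [3.08256764e-04 7.06987777e-01 7.07225649e-01 2.64847432e-04]
[[350.14696238 111.50838364]
 [295.62084273  50.64891933]]
255 16
```

View pics/c4.png

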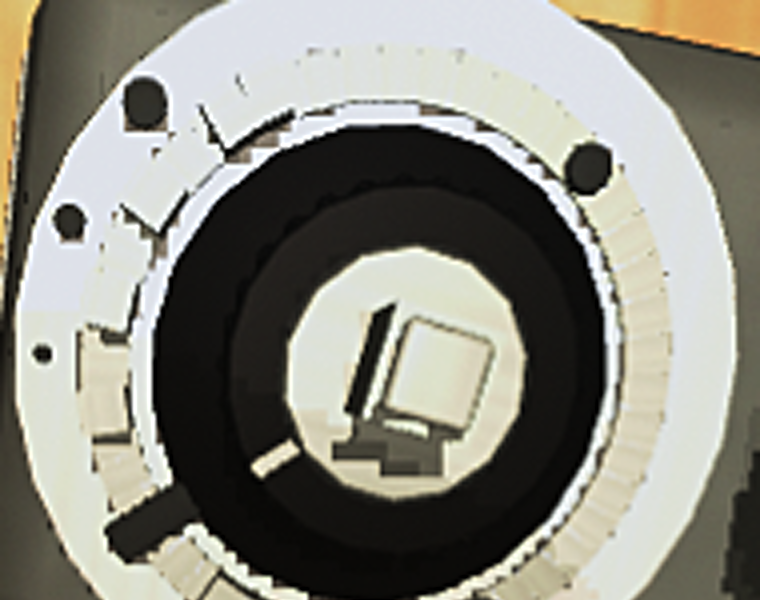

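```bash
python3 - <<'E'
from h import *
d=load('wrist3')
# refine centre: check with marks
c=np.array([.5245,.0058]); print(-np.array(d['R']).T@d['t'])
th=np.deg2rad(np.arange(245,85,-.2)); rr=np.arange(.030,.054,.0001)
T,Rr=np.meshgrid(th,rr)
out=[]
for z in(.095,.088):
    P=np.stack([c[0]+Rr*np.cos(T),c[1]+Rr*np.sin(T),np.full_like(T,z)],-1)
    p=proj(d,P).reshape(T.shape+(2,)).astype(np.float32)
    o=cv2.remap(d['frame'],p[...,0],p[...,1],cv2.INTER_CUBIC)
    o=((o/255.)**2.5*255).astype(np.uint8)
    for r in(.036,.044,.046): cv2.line(o,(0,int((r-.03)/.0001)),(8,int((r-.03)/.0001)),(0,0,255),1)
    for a in range(240,90,-10):
        x=int((245-a)/.2); cv2.line(o,(x,225),(x,239),(0,0,255),1); cv2.putText(o,str(a),(x+2,238),0,.35,(0,0,255))
    out.append(o)
cv2.imwrite('pics/pol3.png',np.vstack(out))
E
```

```text
[0.50329626 0.00553996 0.2614288 ]
```

View pics/pol3.png

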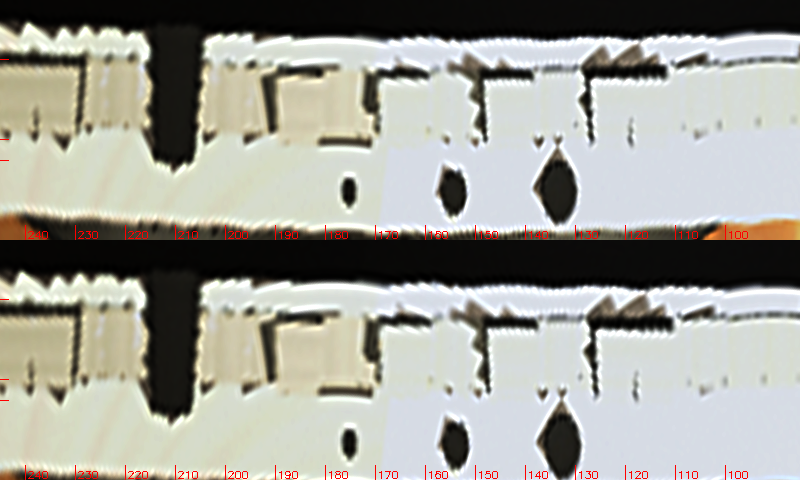

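```bash
python3 - <<'E'
from h import *
d=load('wrist3');w2=load('wrist2')
s3=(255+405/4,16+372/4); s2=(250+281/4.2,120+350/4.2)
print('shoulder',tri((d,*s3),(w2,*s2)),onz(d,*s3,.119),onz(w2,*s2,.119))
t3=(255+441/4,16+378/4); t2=(250+283/4.2,120+396/4.2)
print('top',tri((d,*t3),(w2,*t2)),onz(d,*t3,.143),onz(w2,*t2,.143))
# ellipse fit of shoulder via mask
g=cv2.cvtColor(d['frame'],cv2.COLOR_BGR2GRAY)
for nm,dd,seed in(('3',d,(330,112)),('2',w2,(303,205))):pass
# shaft orientation: top square corners w3 
for q in((405,318),(493,347),(468,437),(388,410)): print(onz(d,255+q[0]/4,16+q[1]/4,.143 if q[1]<400 else .14))
# deck marks
for q in((145,101),(69,221),(42,353),(589,167)): print(onz(d,255+q[0]/4,16+q[1]/4,.088))
# deck circle fit: threshold white
m=(g>170).astype(np.uint8); 
ys,xs=np.nonzero(m[:260,240:460]); pts=np.array([onz(d,x+240,y,.088)[:2] for x,y in zip(xs,ys)])
r=np.hypot(*(pts-[.5245,.0058]).T); pts=pts[r<.058];print('deck extents',pts.min(0),pts.max(0))
E
```

```text
shoulder (array([0.52386501, 0.00682478, 0.12051925]), [np.float64(0.0002542254552937936), np.float64(0.0002542254552938294)]) [0.52384356 0.0069282  0.119     ] [0.52412454 0.00621989 0.119     ]
top (array([0.52420975, 0.00616278, 0.14168817]), [np.float64(9.102737531121416e-05), np.float64(9.102737531112003e-05)]) [0.52406526 0.00612201 0.143     ] [0.52410376 0.00669687 0.143     ]
[0.52014254 0.01183385 0.143     ]
[0.52914102 0.00911149 0.143     ]
[5.27783198e-01 2.00854076e-04 1.40000000e-01]
[0.51920606 0.00292562 0.14      ]
[0.4905344  0.04309197 0.088     ]
[0.47930439 0.02778459 0.088     ]
[0.47452944 0.00989001 0.088     ]
[0.55304773 0.03487433 0.088     ]
deck extents [ 0.46683914 -0.05155829] [0.57730086 0.06289505]
```

play_rows:
  series:
    - {"grip": 100, "x": 5, "y": 4, "z": -40, "twist": 0}
    - {"grip": 100, "x": 36, "y": 8, "z": -10, "twist": 0}
    - {"grip": 100, "x": 40, "y": 8, "z": 0, "twist": 0}
    - {"grip": 80, "x": 0, "y": 0, "z": 0, "twist": -0.12}
    - {"grip": 65, "x": 0, "y": 0, "z": 0, "twist": -0.12}

```text
time: 1.63
position: [0.5247, 0.0089, 0.1714]
tcp_rot: [0.002, 0.614, 0.79, 0.001]
force: [-0.7, -0.1, 0.4]
gripper_width: 0.747
```

play_rows:
  series:
    - {"grip": 65, "twist": -0.12, "x": 0, "y": 0, "z": 0}
    - {"grip": 65, "twist": -0.12, "x": 0, "y": 0, "z": 0}
    - {"grip": 65, "twist": -0.12, "x": 0, "y": 0, "z": 0}
    - {"grip": 65, "twist": -0.12, "x": 0, "y": 0, "z": 0}
    - {"grip": 65, "twist": -0.12, "x": 0, "y": 0, "z": 0}

```text
time: 2.05
position: [0.5244, 0.0068, 0.1711]
tcp_rot: [0.002, 0.354, 0.935, 0.0]
force: [-0.0, -0.1, 0.5]
gripper_width: 0.649
```

```bash
python3 - <<'E'
from h import *
o=telemetry.observe();print(o['position'],o['tcp_rot'],o['joint_pos'],o['gripper_width'])
E
```

```text
[0.5243795  0.00682136 0.17105331] [1.62850650e-03 3.53748553e-01 9.35339100e-01 2.79049885e-04] [-2.36796416e-01 -1.35112854e-01 -2.48861027e-01  1.45374700e+00
  1.48404546e-04  4.86356400e-01] 0.649493553989876
```

play_rows:
  series:
    - {"grip": 65, "twist": -0.12, "x": 0, "y": 0, "z": 0}
    - {"grip": 65, "twist": -0.12, "x": 0, "y": 0, "z": 0}
    - {"grip": 65, "twist": -0.12, "x": 0, "y": 0, "z": 0}
    - {"grip": 65, "twist": -0.12, "x": 0, "y": 0, "z": 0}
    - {"grip": 65, "twist": -0.12, "x": 0, "y": 0, "z": 0}

```text
time: 2.47
position: [0.5244, 0.0068, 0.1711]
tcp_rot: [0.002, 0.062, 0.998, -0.0]
force: [-0.3, 0.5, -0.5]
gripper_width: 0.647
```

play_rows:
  series:
    - {"grip": 65, "twist": -0.12, "x": 0, "y": 0, "z": 0}
    - {"grip": 65, "twist": -0.12, "x": 0, "y": 0, "z": 0}
    - {"grip": 65, "twist": -0.12, "x": 0, "y": 0, "z": 0}
    - {"grip": 65, "twist": -0.12, "x": 0, "y": 0, "z": 0}
    - {"grip": 65, "twist": -0.12, "x": 0, "y": 0, "z": 0}

```text
time: 2.88
position: [0.5244, 0.0068, 0.171]
tcp_rot: [0.002, -0.236, 0.972, -0.001]
force: [0.0, -0.0, 0.6]
gripper_width: 0.646
```

play_rows:
  series:
    - {"grip": 65, "twist": -0.05, "x": 0, "y": 0, "z": 0}
    - {"grip": 65, "twist": 0, "x": 0, "y": 0, "z": 0}
    - {"grip": 65, "twist": 0, "x": 0, "y": 0, "z": 0}

```text
time: 3.13
position: [0.5241, 0.0065, 0.1703]
tcp_rot: [0.001, -0.256, 0.967, -0.001]
force: [-0.7, -0.3, 0.4]
gripper_width: 0.654
```

```bash
cat >> h.py <<'E'
from scipy.spatial.transform import Rotation
def st():
    o=telemetry.observe();q=o['tcp_rot'];R=Rotation.from_quat([q[1],q[2],q[3],q[0]]).as_matrix()
    print('t',round(o['time'],2),'pos',o['position'].round(4),'xdir',np.degrees(np.arctan2(R[1,0],R[0,0])).round(2),'ydir',np.degrees(np.arctan2(R[1,1],R[0,1])).round(2),'tilt',R[:2,2].round(4),'F',o['force'].round(1),'T',o['wrist_torque'].round(2),'w',round(o['gripper_width'],3),'j6',o['joint_pos'][5].round(2))
    return o,R
E
python3 - <<'E'
from h import *
o,R=st()
D=np.array([.5241,.0064])-o['position'][:2]; print('tool x,y mm',D@R[:2,0]*1e3,D@R[:2,1]*1e3)
d=snap('wrist','wrist4')
E
```

```text
t 3.13 pos [0.5241 0.0065 0.1703] xdir -150.3 ydir 119.7 tilt [ 0.0025 -0.0005] F [-0.7 -0.3  0.4] T [-0.06 -0.01 -0.  ] w 0.654 j6 -0.76
tool x,y mm 0.03361784109710619 -0.14300226507536776
```

View pics/wrist4.png

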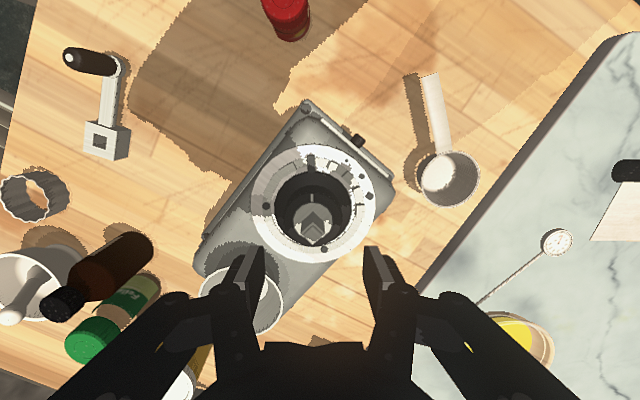

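play_rows:
  series:
    - {"grip": 65, "x": 0, "y": 0, "z": 20, "twist": 0}
    - {"grip": 65, "x": 0, "y": 0, "z": 20, "twist": 0}
    - {"grip": 65, "x": 0, "y": 0, "z": 20, "twist": 0}
    - {"grip": 65, "x": 0, "y": 0, "z": 9, "twist": 0}
    - {"grip": 65, "x": 0, "y": 0, "z": 5, "twist": 0}

```text
time: 3.6
position: [0.5225, 0.0064, 0.0933]
tcp_rot: [-0.001, -0.256, 0.967, 0.0]
force: [-0.2, 0.4, 0.7]
gripper_width: 0.649
```

play_rows:
  series:
    - {"grip": 65, "x": 0, "y": 0, "z": 0, "twist": 0}
    - {"grip": 65, "x": 0, "y": 0, "z": 0, "twist": 0}

```text
time: 3.77
position: [0.5235, 0.006, 0.0953]
tcp_rot: [0.0, -0.257, 0.967, -0.0]
force: [0.7, 0.1, 0.9]
gripper_width: 0.654
```

```bash
python3 - <<'E'
from h import *
o,R=st()
d=snap('wrist','wrist5')
E
```

```text
t 3.77 pos [0.5235 0.006  0.0953] xdir -150.27 ydir 119.73 tilt [ 0.0011 -0.0003] F [0.7 0.1 0.9] T [-0.   -0.02 -0.01] w 0.654 j6 -0.76
```

View pics/wrist5.png

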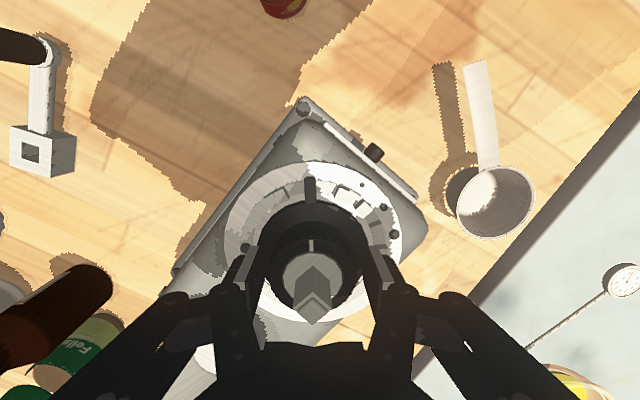

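play_rows:
  series:
    - {"grip": 40, "x": 0, "y": 0, "z": 0, "twist": 0}
    - {"grip": 40, "x": 0, "y": 0, "z": 0, "twist": 0}
    - {"grip": 30, "x": 0, "y": 0, "z": 0, "twist": 0}
    - {"grip": 30, "x": 0, "y": 0, "z": 0, "twist": 0}

```text
time: 4.15
position: [0.524, 0.0057, 0.0961]
tcp_rot: [0.001, -0.257, 0.967, -0.001]
force: [-0.9, 0.3, 5.9]
gripper_width: 0.519
```

```bash
python3 - <<'E'
from h import *
o,R=st()
E
```

```text
t 4.15 pos [0.524  0.0057 0.0961] xdir -150.26 ydir 119.74 tilt [ 0.0025 -0.0008] F [-0.9  0.3  5.9] T [0.02 0.26 0.05] w 0.519 j6 -0.76
```

play_rows:
  series:
    - {"grip": 20, "x": 0, "y": 0, "z": -3, "twist": 0}
    - {"grip": 20, "x": 0, "y": 0, "z": -4, "twist": 0}
    - {"grip": 20, "x": 0, "y": 0, "z": -3, "twist": 0}
    - {"grip": 20, "x": 0, "y": 0, "z": 0, "twist": 0}
    - {"grip": 20, "x": 0, "y": 0, "z": 0, "twist": 0}

```text
time: 4.57
position: [0.5238, 0.0057, 0.1053]
tcp_rot: [0.001, -0.257, 0.967, -0.001]
force: [3.0, -2.8, 3.2]
gripper_width: 0.513
```

```bash
python3 - <<'E'
from h import *
o,R=st()
d=snap('wrist','wrist6')
cv2.imwrite('pics/c6.png',cv2.resize(d['frame'][140:340,200:440],None,fx=3,fy=3,interpolation=cv2.INTER_CUBIC))
E
```

```text
t 4.57 pos [0.5238 0.0057 0.1053] xdir -150.26 ydir 119.74 tilt [ 0.0019 -0.0006] F [ 3.  -2.8  3.2] T [-0.4  -0.61 -0.02] w 0.513 j6 -0.76
```

View pics/c6.png

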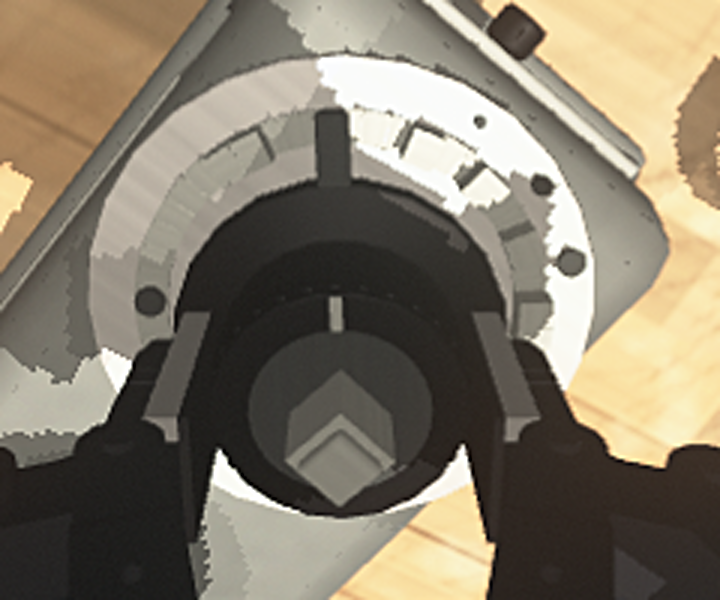

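play_rows:
  series:
    - {"grip": 20, "x": 0, "y": 0, "z": 0, "twist": 0.06}
    - {"grip": 20, "x": 0, "y": 0, "z": 0, "twist": 0.12}
    - {"grip": 20, "x": 0, "y": 0, "z": 0, "twist": 0.12}
    - {"grip": 20, "x": 0, "y": 0, "z": 0, "twist": 0.12}
    - {"grip": 20, "x": 0, "y": 0, "z": 0, "twist": 0.12}

```text
time: 5.03
position: [0.5238, 0.0056, 0.1051]
tcp_rot: [0.001, 0.013, 1.0, -0.0]
force: [3.5, -2.8, 3.4]
gripper_width: 0.517
```

```bash
python3 - <<'E'
from h import *
o,R=st()
d=snap('wrist','wrist7')
cv2.imwrite('pics/c7.png',cv2.resize(d['frame'][140:340,200:440],None,fx=3,fy=3,interpolation=cv2.INTER_CUBIC))
E
```

```text
t 5.03 pos [0.5238 0.0056 0.1051] xdir 178.47 ydir 88.47 tilt [ 0.0019 -0.0008] F [ 3.5 -2.8  3.4] T [-0.61 -0.75  0.05] w 0.517 j6 -0.21
```

View pics/c7.png

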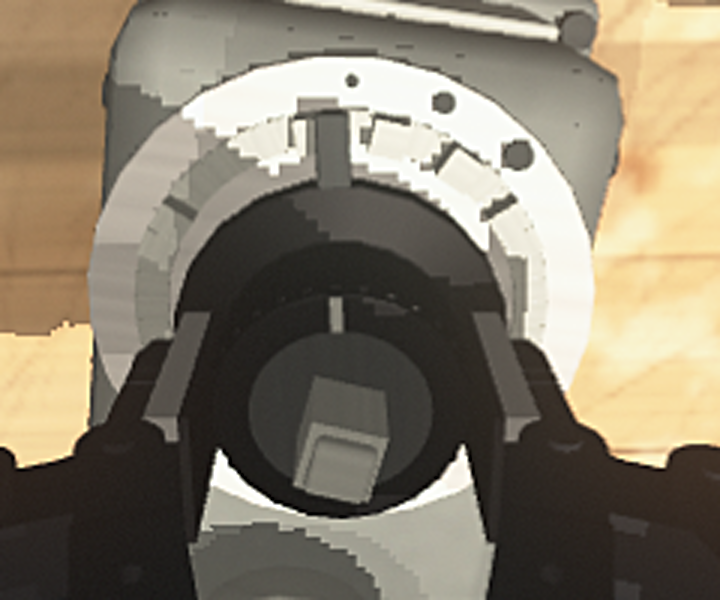

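play_rows:
  series:
    - {"grip": 20, "x": 0, "y": 0, "z": 0, "twist": 0.12}
    - {"grip": 20, "x": 0, "y": 0, "z": 0, "twist": 0.12}
    - {"grip": 20, "x": 0, "y": 0, "z": 0, "twist": 0.12}
    - {"grip": 20, "x": 0, "y": 0, "z": 0, "twist": 0.12}
    - {"grip": 20, "x": 0, "y": 0, "z": 0, "twist": 0.12}

```text
time: 5.5
position: [0.5237, 0.0056, 0.105]
tcp_rot: [0.001, 0.307, 0.952, -0.0]
force: [3.8, -3.9, 2.5]
gripper_width: 0.518
```

play_rows:
  series:
    - {"grip": 20, "x": 0, "y": 0, "z": 0, "twist": 0.06}
    - {"grip": 20, "x": 0, "y": 0, "z": 0, "twist": 0}

```text
time: 5.67
position: [0.5237, 0.0056, 0.105]
tcp_rot: [0.001, 0.334, 0.942, -0.0]
force: [4.5, -2.6, 2.4]
gripper_width: 0.518
```

```bash
python3 - <<'E'
from h import *
o,R=st()
d=snap('wrist','wrist8')
cv2.imwrite('pics/c8.png',cv2.resize(d['frame'][150:260,230:410],None,fx=4.4,fy=4.4,interpolation=cv2.INTER_CUBIC))
E
```

```text
t 5.67 pos [0.5237 0.0056 0.105 ] xdir 140.92 ydir 50.92 tilt [ 0.0017 -0.0009] F [ 4.5 -2.6  2.4] T [-0.67 -0.87 -0.03] w 0.518 j6 0.44
```

View pics/c8.png

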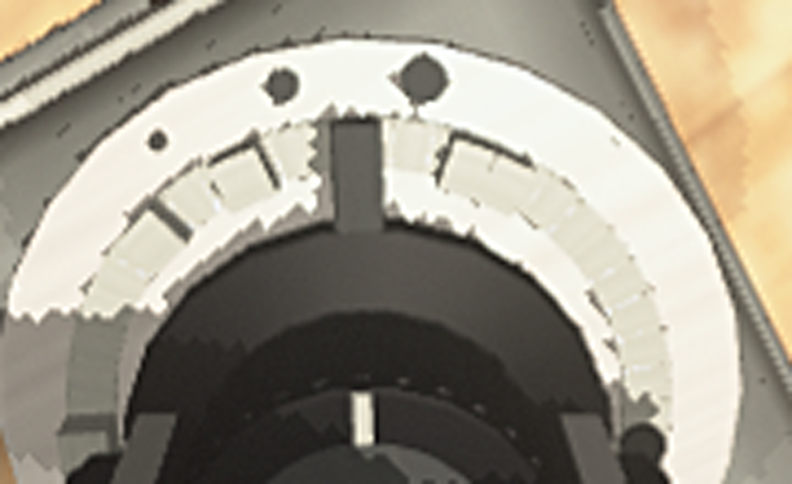

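```bash
python3 - <<'E'
from h import *
d=load('wrist8'); c=np.array([.5241,.0064])
def an(p,z):
    X=onz(d,230+p[0]/4.4,150+p[1]/4.4,z)[:2]-c; return np.degrees(np.arctan2(X[1],X[0])).round(2),(np.hypot(*X)*1e3).round(1)
for n,p,z in(('coarse wall top outer',(453,134),.095),('coarse wall inner',(440,188),.088),('med wall outer',(258,140),.095),('med wall inner',(277,186),.088),('fine wall',(148,205),.095),('fine inner',(187,240),.09),
 ('big',(422,79),.088),('med',(282,85),.088),('small',(157,141),.088),('tongue tip',(357,120),.1),('tongueL',(331,120),.1),('tongueR',(382,122),.1),('tongue base',(358,225),.1),('groove',(363,420),.1273)): print(n,an(p,z))
th=np.deg2rad(np.arange(190,90,-.125)); rr=np.arange(.026,.054,.0001)
T,Rr=np.meshgrid(th,rr); out=[]
for z in(.095,.088):
    P=np.stack([c[0]+Rr*np.cos(T),c[1]+Rr*np.sin(T),np.full_like(T,z)],-1)
    p=proj(d,P).reshape(T.shape+(2,)).astype(np.float32)
    o=cv2.remap(d['frame'],p[...,0],p[...,1],cv2.INTER_CUBIC)
    o=((o/255.)**2*255).astype(np.uint8)
    for r in(.036,.044,.046): cv2.line(o,(0,int((r-.026)/.0001)),(8,int((r-.026)/.0001)),(0,0,255),1)
    for a in range(185,90,-5):
        x=int((190-a)/.125); cv2.line(o,(x,265),(x,279),(0,0,255),1); cv2.putText(o,str(a),(x+2,278),0,.35,(0,0,255))
    out.append(o)
cv2.imwrite('pics/pol8.png',np.vstack(out))
E
```

```text
coarse wall top outer (np.float64(126.68), np.float64(44.4))
coarse wall inner (np.float64(124.68), np.float64(35.2))
med wall outer (np.float64(159.47), np.float64(44.5))
med wall inner (np.float64(160.91), np.float64(36.2))
fine wall (np.float64(-178.34), np.float64(44.1))
fine inner (np.float64(-176.57), np.float64(36.5))
big (np.float64(132.58), np.float64(49.3))
med (np.float64(154.3), np.float64(49.3))
small (np.float64(176.09), np.float64(49.3))
tongue tip (np.float64(142.63), np.float64(46.0))
tongueL (np.float64(146.62), np.float64(46.2))
tongueR (np.float64(138.76), np.float64(45.8))
tongue base (np.float64(143.16), np.float64(32.4))
groove (np.float64(142.61), np.float64(18.7))
```

View pics/pol8.png

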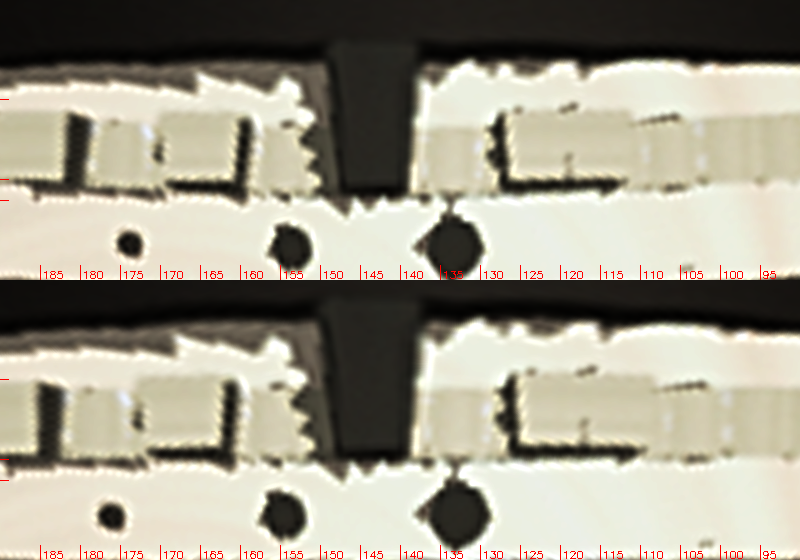

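```bash
python3 - <<'E'
from h import *
c=np.array([.5241,.0064])
def an(d,u,v,z):
    X=onz(d,u,v,z)[:2]-c; return np.degrees(np.arctan2(X[1],X[0])).round(2)%360,(np.hypot(*X)*1e3).round(1)
for f,tp,gr,xd in(('wrist6',(332,113),(336,310),209.74),('wrist7',(334,112),(336,310),178.47)):
    d=load(f); print(f,an(d,200+tp[0]/3,140+tp[1]/3,.1),an(d,200+gr[0]/3,140+gr[1]/3,.1273),xd)
for z in(.089,.094):
  print(an(load('wrist3'),255+127/4,16+540/4,z)[0], an(load('wrist2'),250+95/4.2,120+412/4.2,z)[0])
print(an(load('wrist3'),255+275/4,16+457/4,.118)[0], an(load('wrist2'),250+190/4.2,120+400/4.2,.118)[0])
E
```

```text
wrist6 (np.float64(210.83), np.float64(45.4)) (np.float64(209.84), np.float64(19.4)) 209.74
wrist7 (np.float64(179.45), np.float64(45.9)) (np.float64(179.4), np.float64(19.7)) 178.47
212.35 212.07
211.96 210.39
211.11 211.56
```

play_rows:
  series:
    - {"grip": 20, "x": 0, "y": 0, "z": 0, "twist": 0.1}
    - {"grip": 20, "x": 0, "y": 0, "z": 0, "twist": 0.076}
    - {"grip": 20, "x": 0, "y": 0, "z": 0, "twist": 0}

```text
time: 5.97
position: [0.5237, 0.0055, 0.105]
tcp_rot: [0.001, 0.416, 0.909, -0.0]
force: [4.1, -3.2, 3.2]
gripper_width: 0.515
```

```bash
python3 - <<'E'
from h import *
o,R=st()
d=snap('wrist','wrist9'); c=np.array([.5241,.0064])
cv2.imwrite('pics/c9.png',cv2.resize(d['frame'][150:260,230:410],None,fx=4.4,fy=4.4,interpolation=cv2.INTER_CUBIC))
th=np.deg2rad(np.arange(190,90,-.125)); rr=np.arange(.026,.054,.0001)
T,Rr=np.meshgrid(th,rr); out=[]
for z in(.095,.100):
    P=np.stack([c[0]+Rr*np.cos(T),c[1]+Rr*np.sin(T),np.full_like(T,z)],-1)
    p=proj(d,P).reshape(T.shape+(2,)).astype(np.float32)
    o=cv2.remap(d['frame'],p[...,0],p[...,1],cv2.INTER_CUBIC)
    o=((o/255.)**2*255).astype(np.uint8)
    for a in range(185,90,-5):
        x=int((190-a)/.125); cv2.line(o,(x,265),(x,279),(0,0,255),1); cv2.putText(o,str(a),(x+2,278),0,.35,(0,0,255))
    out.append(o)
cv2.imwrite('pics/pol9.png',np.vstack(out))
E
```

```text
t 5.97 pos [0.5237 0.0055 0.105 ] xdir 130.8 ydir 40.8 tilt [ 0.0016 -0.0009] F [ 4.1 -3.2  3.2] T [-0.72 -0.7  -0.03] w 0.515 j6 0.62
```

View pics/pol9.png

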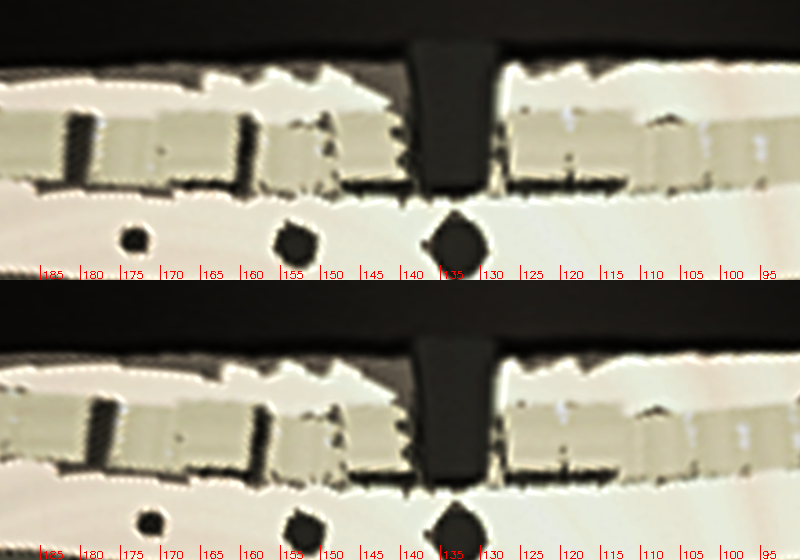

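play_rows:
  series:
    - {"grip": 20, "x": 0, "y": 0, "z": 2, "twist": 0}
    - {"grip": 20, "x": 0, "y": 0, "z": 2, "twist": 0}
    - {"grip": 20, "x": 0, "y": 0, "z": 1, "twist": 0}
    - {"grip": 20, "x": 0, "y": 0, "z": 1, "twist": 0}
    - {"grip": 20, "x": 0, "y": 0, "z": 1, "twist": 0}

```text
time: 6.43
position: [0.5236, 0.0056, 0.0976]
tcp_rot: [0.001, 0.415, 0.91, -0.0]
force: [4.6, -4.0, 2.8]
gripper_width: 0.516
```

```bash
python3 - <<'E'
from h import *
o,R=st()
E
```

```text
t 6.43 pos [0.5236 0.0056 0.0976] xdir 131.01 ydir 41.01 tilt [ 0.0014 -0.0008] F [ 4.6 -4.   2.8] T [-0.84 -0.95  0.05] w 0.516 j6 0.62
```

play_rows:
  series:
    - {"grip": 20, "x": 0, "y": 0, "z": 1, "twist": 0}
    - {"grip": 20, "x": 0, "y": 0, "z": 1, "twist": 0}
    - {"grip": 20, "x": 0, "y": 0, "z": 1, "twist": 0}
    - {"grip": 20, "x": 0, "y": 0, "z": 0, "twist": 0}

```text
time: 6.77
position: [0.5239, 0.0055, 0.096]
tcp_rot: [0.001, 0.415, 0.91, -0.0]
force: [0.2, -3.2, 13.4]
gripper_width: 0.522
```

```bash
python3 - <<'E'
from h import *
o,R=st()
E
```

```text
t 6.77 pos [0.5239 0.0055 0.096 ] xdir 131.01 ydir 41.01 tilt [ 0.0023 -0.0013] F [ 0.2 -3.2 13.4] T [-0.76 -0.02 -0.03] w 0.522 j6 0.62
```

play_rows:
  series:
    - {"grip": 20, "x": 0, "y": 0, "z": 1, "twist": 0}
    - {"grip": 65, "x": 0, "y": 0, "z": 0, "twist": 0}
    - {"grip": 65, "x": 0, "y": 0, "z": 0, "twist": 0}
    - {"grip": 65, "x": 0, "y": 0, "z": 0, "twist": 0}
    - {"grip": 65, "x": 0, "y": 0, "z": -10, "twist": 0}

```text
time: 7.18
position: [0.5211, 0.0066, 0.101]
tcp_rot: [-0.002, 0.415, 0.91, -0.0]
force: [-0.2, 0.3, 0.3]
gripper_width: 0.65
```

play_rows:
  series:
    - {"grip": 65, "x": 0, "y": 0, "z": -30, "twist": 0}
    - {"grip": 65, "x": 0, "y": 0, "z": -30, "twist": 0}
    - {"grip": 65, "x": 0, "y": 0, "z": -10, "twist": 0}
    - {"grip": 65, "x": 0, "y": 0, "z": 0, "twist": 0}
    - {"grip": 65, "x": 0, "y": 0, "z": 0, "twist": 0}

```text
time: 7.6
position: [0.5232, 0.006, 0.1737]
tcp_rot: [0.0, 0.415, 0.91, 0.0]
force: [-1.5, 0.2, -0.5]
gripper_width: 0.65
```

```bash
python3 - <<'E'
from h import *
o,R=st()
d=snap('wrist','wrist10'); 
cv2.imwrite('pics/c10.png',cv2.resize(d['frame'][120:280,220:420],None,fx=3.7,fy=3.7,interpolation=cv2.INTER_CUBIC))
s=snap('side','side10')
cv2.imwrite('pics/s10.png',cv2.resize(s['frame'][190:295,255:385],None,fx=5,fy=5,interpolation=cv2.INTER_CUBIC))
E
```

```text
t 7.6 pos [0.5232 0.006  0.1737] xdir 130.93 ydir 40.93 tilt [ 0.0007 -0.0001] F [-1.5  0.2 -0.5] T [ 0.   -0.02  0.02] w 0.65 j6 0.62
```

View pics/c10.png

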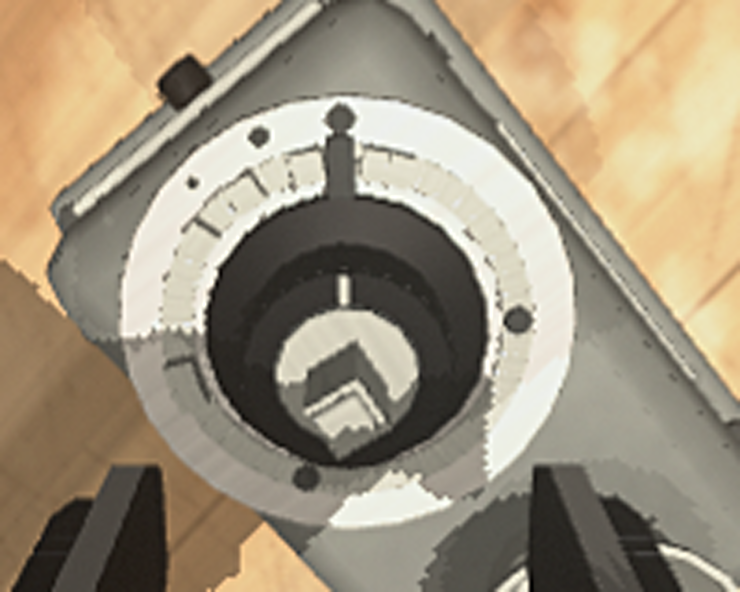

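View pics/s10.png

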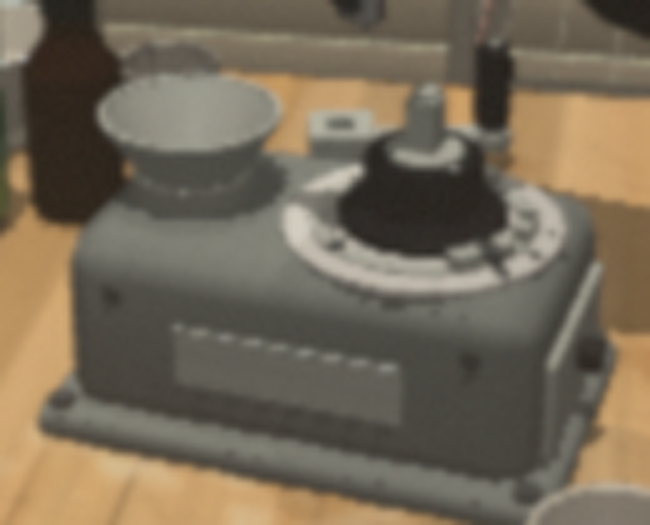

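```bash
python3 - <<'E'
from h import *
d=load('wrist10'); u,v=proj(d,[[.5241,.0064,.14]])[0]; print(u,v)
x,y=int(u-22),int(v-22)
print(x,y)
a=cv2.resize(d['frame'][y:y+40,x:x+44],None,fx=9,fy=9,interpolation=cv2.INTER_CUBIC)
e=load('wrist3');u,v=proj(e,[[.5241,.0064,.14]])[0];x,y=int(u-22),int(v-22);print(x,y)
b=cv2.resize(e['frame'][y:y+40,x:x+44],None,fx=9,fy=9,interpolation=cv2.INTER_CUBIC)
cv2.imwrite('pics/sq.png',np.hstack([a,b]))
E
```

```text
313.7476959783573 233.60706077208712
291 211
342 87
```

View pics/sq.png

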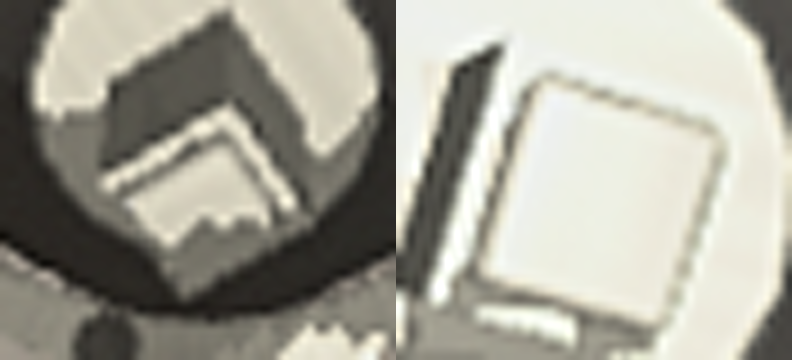

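```bash
python3 - <<'E'
from h import *
def go(f,x0,y0,P,z):
    d=load(f); X=np.array([onz(d,x0+(a+.0)/9,y0+b/9,z)[:2] for a,b in P]); print(f,'centre',X.mean(0))
    for i in range(4):
        v=X[(i+1)%4]-X[i]; print(np.degrees(np.arctan2(v[1],v[0])).round(1)%90, (np.hypot(*v)*1e3).round(1))
go('wrist10',291,211,[(100,183),(228,105),(312,210),(180,300)],.140)
go('wrist3',342,87,[(144,75),(326,130),(259,330),(84,275)],.143)
d=load('wrist10');print('tongue',onz(d,220+341/3.7,120+135/3.7,.094),'big',onz(d,220+341/3.7,120+118/3.7,.088))
E
```

```text
wrist10 centre [0.52392986 0.00662015]
74.3 11.8
77.7 10.9
78.0 12.8
72.6 11.7
wrist3 centre [0.52377341 0.00645732]
74.5 8.6
74.1 9.0
73.5 8.5
74.8 8.8
tongue [0.49268295 0.04069324 0.094     ] big [0.490805   0.04282332 0.088     ]
```

```bash
python3 - <<'E'
from h import *
w=load('wrist4')
# crank in wrist4 / wrist5
cv2.imwrite('pics/k4.png',cv2.resize(w['frame'][30:170,50:150],None,fx=5.5,fy=5.5,interpolation=cv2.INTER_CUBIC)[:600])
b=load('wrist5'); cv2.imwrite('pics/k5.png',cv2.resize(b['frame'][20:190,0:90],None,fx=3.5,fy=3.5,interpolation=cv2.INTER_CUBIC)[:600])
print('vanilla cap',onz(w,62,303,.118),'spice cap',onz(w,92,340,.106),'ring',onz(w,33,195,.03),'mortar pestle')
s=load('scene0');print('scene: vanilla',onz(s,367,178,.118),'ring',onz(s,394,238,.03),'mortar rim',onz(s,401,203,.08),'drum',onz(s,350,163,.096))
E
```

```text
vanilla cap [ 0.6956966  -0.14162513  0.118     ] spice cap [ 0.73877807 -0.11283292  0.106     ] ring [ 0.67891233 -0.25330294  0.03      ] mortar pestle
scene: vanilla [ 0.73454827 -0.13687135  0.118     ] ring [ 0.68422647 -0.27067961  0.03      ] mortar rim [ 0.75287499 -0.23548657  0.08      ] drum [ 0.7736858  -0.04683374  0.096     ]
```

View pics/k4.png

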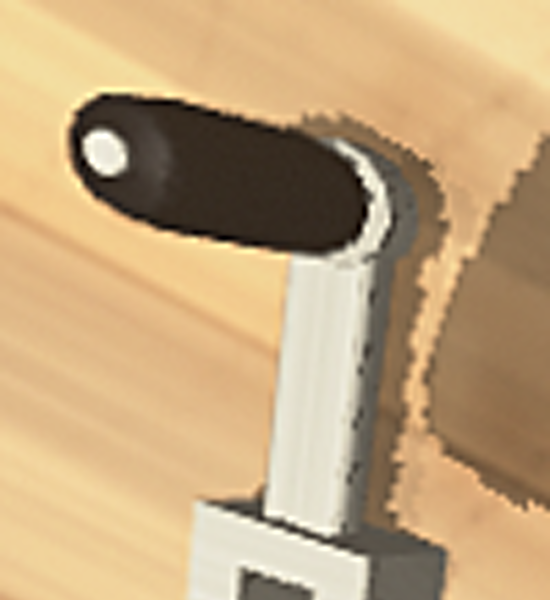

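play_rows:
  series:
    - {"grip": 80, "x": -30, "y": -13, "z": 0, "twist": 0}
    - {"grip": 80, "x": -30, "y": -13, "z": 0, "twist": 0}
    - {"grip": 80, "x": -30, "y": -13, "z": 0, "twist": 0}
    - {"grip": 80, "x": -30, "y": -13, "z": 0, "twist": 0}
    - {"grip": 80, "x": -30, "y": -13, "z": 0, "twist": 0}

```text
time: 8.12
position: [0.5716, -0.151, 0.1716]
tcp_rot: [-0.001, 0.415, 0.91, 0.0]
force: [1.3, 0.5, 0.4]
gripper_width: 0.801
```

play_rows:
  series:
    - {"grip": 80, "x": -30, "y": -13, "z": 0, "twist": 0}
    - {"grip": 80, "x": -28, "y": -13, "z": 0, "twist": 0}
    - {"grip": 65, "x": 0, "y": 0, "z": 0, "twist": -0.12}
    - {"grip": 65, "x": 0, "y": 0, "z": 0, "twist": -0.12}
    - {"grip": 65, "x": 0, "y": 0, "z": 0, "twist": -0.12}

```text
time: 8.53
position: [0.5896, -0.211, 0.1711]
tcp_rot: [-0.002, 0.243, 0.97, 0.001]
force: [0.6, 0.3, -0.5]
gripper_width: 0.648
```

play_rows:
  series:
    - {"grip": 65, "x": 0, "y": 0, "z": 0, "twist": -0.12}
    - {"grip": 65, "x": 0, "y": 0, "z": 10, "twist": -0.12}
    - {"grip": 65, "x": 0, "y": 0, "z": 20, "twist": -0.12}
    - {"grip": 65, "x": 0, "y": 0, "z": 20, "twist": -0.12}
    - {"grip": 65, "x": 0, "y": 0, "z": 0, "twist": -0.12}

```text
time: 8.95
position: [0.5877, -0.2091, 0.117]
tcp_rot: [-0.003, -0.055, 0.999, 0.002]
force: [-0.3, -0.1, -1.3]
gripper_width: 0.647
```

play_rows:
  series:
    - {"grip": 65, "x": 0, "y": 0, "z": 0, "twist": -0.1}
    - {"grip": 65, "x": 0, "y": 0, "z": 0, "twist": 0}
    - {"grip": 65, "x": 0, "y": 0, "z": 0, "twist": 0}

```text
time: 9.2
position: [0.5899, -0.2104, 0.1221]
tcp_rot: [-0.001, -0.1, 0.995, 0.001]
force: [-0.5, -0.7, -0.0]
gripper_width: 0.649
```

```bash
python3 - <<'E'
from h import *
o,R=st()
d=snap('wrist','wrist11')
E
```

```text
t 9.2 pos [ 0.5899 -0.2104  0.1221] xdir -168.54 ydir 101.46 tilt [-0.0015  0.001 ] F [-0.5 -0.7 -0. ] T [ 0.03 -0.03  0.01] w 0.649 j6 -0.75
```

View pics/wrist11.png

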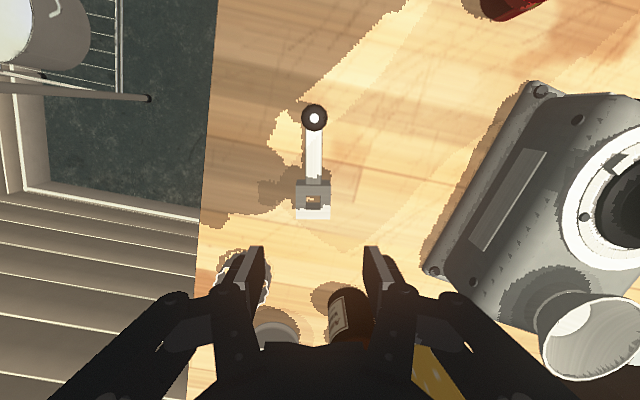

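```bash
python3 - <<'E'
from h import *
d=load('wrist11')
cv2.imwrite('pics/k11.png',cv2.resize(d['frame'][95:230,280:350],None,fx=4.4,fy=4.4,interpolation=cv2.INTER_CUBIC))
E
```

```text
(no output)
```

View pics/k11.png

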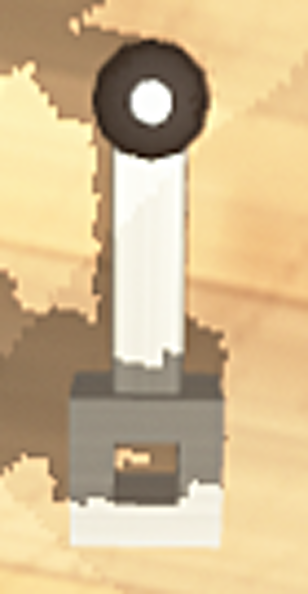

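```bash
python3 - <<'E'
from h import *
d=load('wrist11');f=lambda a,b,z:onz(d,280+a/4.4,95+b/4.4,z)
c=f(146,472,.024);hn=f(151,102,.067);print('hub',c,'hole',f(147,472,.024),'handle',hn)
v=hn-c;print(np.hypot(*v[:2]),np.degrees(np.arctan2(v[1],v[0])))
e=f(222,547,.024)-f(68,547,.024);print('edge',np.hypot(*e[:2]),np.degrees(np.arctan2(e[1],e[0]))%90)
s=load('wrist4');print('2view hub',tri((d,280+146/4.4,95+472/4.4),(s,101,140.5)),onz(s,101,140.5,.024))
o,R=st();D=c[:2]-o['position'][:2];print('tool xy',D@R[:2,0]*1e3,D@R[:2,1]*1e3)
E
```

```text
hub [ 0.58886621 -0.20933583  0.024     ] hole [ 0.58882492 -0.20913217  0.024     ] handle [ 0.51566193 -0.22352378  0.067     ]
0.07456651598697059 -169.03132059076174
edge 0.032655211526540356 11.453189882474916
2view hub (array([ 0.58895037, -0.20931822,  0.02228736]), [np.float64(0.0004479615964097541), np.float64(0.00044796159640956906)]) [ 0.58768096 -0.20827611  0.024     ]
t 9.25 pos [ 0.5901 -0.2105  0.1226] xdir -168.56 ydir 101.44 tilt [-0.0009  0.0006] F [-0.2 -0.5  0.5] T [ 0.05 -0.02  0.  ] w 0.652 j6 -0.75
tool xy 0.9573812750530963 1.414943624114356
```

play_rows:
  series:
    - {"grip": 65, "x": 1, "y": 1.4, "z": 30, "twist": 0}
    - {"grip": 65, "x": 0, "y": 0, "z": 30, "twist": 0}
    - {"grip": 65, "x": 0, "y": 0, "z": 30, "twist": 0}
    - {"grip": 65, "x": 0, "y": 0, "z": 15, "twist": 0}
    - {"grip": 65, "x": 0, "y": 0, "z": 8, "twist": 0}

```text
time: 9.67
position: [0.5874, -0.2085, 0.0071]
tcp_rot: [-0.002, -0.1, 0.995, 0.001]
force: [0.4, 0.3, -1.1]
gripper_width: 0.649
```

play_rows:
  series:
    - {"grip": 65, "x": 0, "y": 0, "z": 5, "twist": 0}
    - {"grip": 65, "x": 0, "y": 0, "z": 0, "twist": 0}
    - {"grip": 65, "x": 0, "y": 0, "z": 0, "twist": 0}

```text
time: 9.92
position: [0.59, -0.2101, 0.0066]
tcp_rot: [0.001, -0.101, 0.995, -0.001]
force: [0.3, 0.5, 0.7]
gripper_width: 0.649
```

```bash
python3 - <<'E'
from h import *
o,R=st()
d=snap('wrist','wrist12')
cv2.imwrite('pics/k12.png',d['frame'][40:400,140:500])
E
```

```text
t 9.92 pos [ 0.59   -0.2101  0.0066] xdir -168.4 ydir 101.6 tilt [ 0.0015 -0.0009] F [0.3 0.5 0.7] T [-0.01 -0.03 -0.03] w 0.649 j6 -0.75
```

View pics/k12.png

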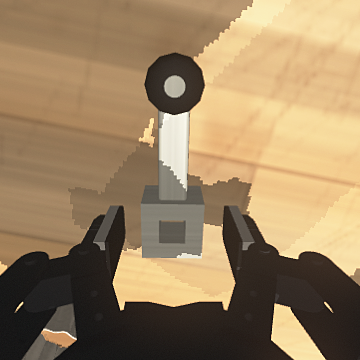

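play_rows:
  series:
    - {"grip": 45, "x": 0, "y": 0, "z": 2, "twist": 0}
    - {"grip": 30, "x": 0, "y": 0, "z": 0, "twist": 0}
    - {"grip": 20, "x": 0, "y": 0, "z": 0, "twist": 0}
    - {"grip": 10, "x": 0, "y": 0, "z": 0, "twist": 0}
    - {"grip": 10, "x": 0, "y": 0, "z": 0, "twist": 0}

```text
time: 10.38
position: [0.59, -0.21, 0.0045]
tcp_rot: [0.001, -0.101, 0.995, -0.001]
force: [-0.0, -1.0, 6.7]
gripper_width: 0.362
```

```bash
python3 - <<'E'
from h import *
o,R=st()
E
```

```text
t 10.38 pos [ 0.59   -0.21    0.0045] xdir -168.36 ydir 101.64 tilt [ 0.0017 -0.001 ] F [-0.  -1.   6.7] T [ 0.13 -0.01 -0.09] w 0.362 j6 -0.75
```

play_rows:
  series:
    - {"grip": 10, "x": 0, "y": 0, "z": -20, "twist": 0}
    - {"grip": 10, "x": 0, "y": 0, "z": -35, "twist": 0}
    - {"grip": 10, "x": 0, "y": 0, "z": -40, "twist": 0}
    - {"grip": 10, "x": 0, "y": 0, "z": -40, "twist": 0}
    - {"grip": 10, "x": 0, "y": 0, "z": -32, "twist": 0}

```text
time: 10.8
position: [0.5892, -0.2095, 0.173]
tcp_rot: [0.0, -0.101, 0.995, -0.0]
force: [-0.0, -0.4, -2.3]
gripper_width: 0.363
```

play_rows:
  series:
    - {"grip": 10, "x": 0, "y": 0, "z": 0, "twist": 0.12}
    - {"grip": 10, "x": 0, "y": 0, "z": 0, "twist": 0.12}
    - {"grip": 10, "x": 0, "y": 0, "z": 0, "twist": 0.12}
    - {"grip": 10, "x": 0, "y": 0, "z": 0, "twist": 0.116}
    - {"grip": 10, "x": 0, "y": 0, "z": 0, "twist": 0}

```text
time: 11.22
position: [0.5889, -0.2094, 0.1697]
tcp_rot: [-0.0, 0.139, 0.99, 0.0]
force: [-0.1, 0.1, -3.6]
gripper_width: 0.36
```

```bash
python3 - <<'E'
from h import *
o,R=st()
d=snap('wrist','wrist13')
cv2.imwrite('pics/k13.png',d['frame'][40:400,140:500])
D=np.array([.5239,.0065])-o['position'][:2];print('tool xy',D@R[:2,0]*1e3,D@R[:2,1]*1e3)
E
```

```text
t 11.22 pos [ 0.5889 -0.2094  0.1697] xdir 164.07 ydir 74.07 tilt [-0.0009  0.0006] F [-0.1  0.1 -3.6] T [-0.04 -0.06 -0.05] w 0.36 j6 -0.27
tool xy 121.74422983590985 189.7420550597492
```

View pics/k13.png

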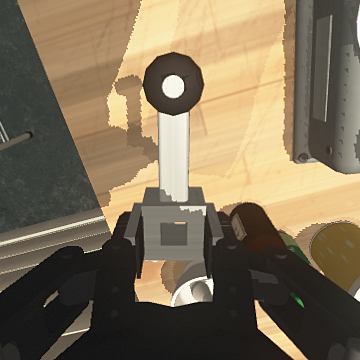

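```bash
python3 - <<'E'
from h import *
d=load('wrist13');o,R=st()
im=d['frame']; cv2.imwrite('pics/k13b.png',cv2.resize(im[225:305,270:360],None,fx=7,fy=7,interpolation=cv2.INTER_CUBIC))
for u,v in((314,272),(314.5,273)):
    X=onz(d,u,v,.1697+.0195);D=X[:2]-o['position'][:2];print('hub in tool xy',D@R[:2,0]*1e3,D@R[:2,1]*1e3)
h=onz(d,313.5,126,.1697-.0045+.067);D=h[:2]-o['position'][:2];print('handle',D@R[:2,0]*1e3,D@R[:2,1]*1e3)
E
```

```text
t 11.27 pos [ 0.5889 -0.2094  0.1698] xdir 164.48 ydir 74.48 tilt [-0.0008  0.0005] F [ 0.6  0.4 -2.5] T [ 0.   -0.01 -0.01] w 0.357 j6 -0.28
hub in tool xy 2.1209706466999037 1.3726094835614984
hub in tool xy 1.5329678276749001 1.624834002348756
handle 76.0474082133571 1.5217931608504758
```

View pics/k13b.png

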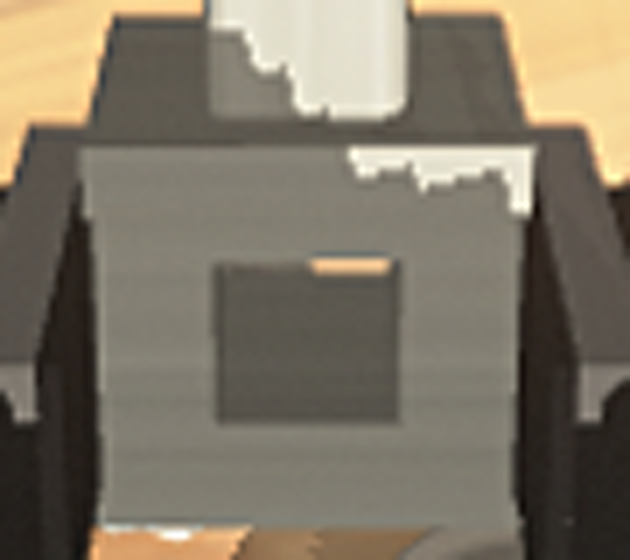

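```bash
python3 - <<'E'
from h import *
d=load('wrist4');u,v=proj(d,[[.5239,.0065,.143]])[0];x,y=int(u-22),int(v-22);print(x,y)
a=cv2.resize(d['frame'][y:y+44,x:x+44],None,fx=9,fy=9,interpolation=cv2.INTER_CUBIC)
d=load('wrist2');u,v=proj(d,[[.5239,.0065,.143]])[0];x,y=int(u-22),int(v-22);print(x,y)
b=cv2.resize(d['frame'][y:y+44,x:x+44],None,fx=9,fy=9,interpolation=cv2.INTER_CUBIC)
cv2.imwrite('pics/sq2.png',np.hstack([a,b]))
E
```

```text
289 213
295 192
```

View pics/sq2.png

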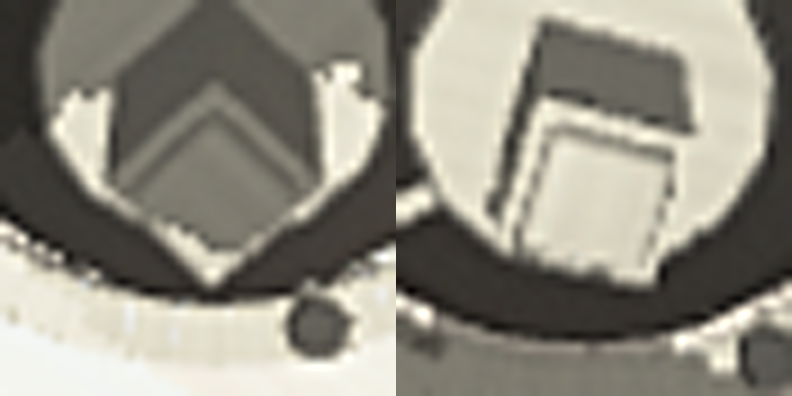

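```bash
python3 - <<'E'
from h import *
hd={'wrist4':-150.3,'wrist2':90,'wrist3':90,'wrist10':130.93}
obs={'wrist4':(289+212/9,213+186/9,.140),'wrist2':(295+204/9,192+199/9,.143),'wrist3':(342+203/9,87+202/9,.143),'wrist10':(291+205/9,211+200/9,.140)}
A=[];b=[]
for f,(u,v,z) in obs.items():
    X=onz(load(f),u,v,z);print(f,X); h=np.radians(hd[f])
    ex=np.array([np.cos(h),np.sin(h)]);ey=np.array([np.sin(h),-np.cos(h)])
    for i in range(2):
        r=np.zeros(4);r[i]=1;r[2]=ex[i];r[3]=ey[i];A.append(r);b.append(X[i])
s,res,_,_=np.linalg.lstsq(np.array(A),np.array(b),rcond=None);print('axis',s[:2],'bias tool x,y',s[2:],np.sqrt(res/8))
E
```

```text
wrist4 [0.523886   0.00709158 0.14      ]
wrist2 [0.52428875 0.00681802 0.143     ]
wrist3 [0.52376038 0.00652951 0.143     ]
wrist10 [0.52392403 0.00663426 0.14      ]
axis [0.52381701 0.00680506] bias tool x,y [-0.0001659   0.00014969] [0.00016941]
```

play_rows:
  series:
    - {"grip": 10, "x": 15, "y": 23, "z": 0, "twist": 0}
    - {"grip": 10, "x": 20, "y": 32, "z": 0, "twist": 0}
    - {"grip": 10, "x": 20, "y": 32, "z": 0, "twist": 0}
    - {"grip": 10, "x": 20, "y": 32, "z": 0, "twist": 0}
    - {"grip": 10, "x": 20, "y": 32, "z": 0, "twist": 0}

```text
time: 11.68
position: [0.5374, -0.0371, 0.1699]
tcp_rot: [-0.0, 0.134, 0.991, 0.0]
force: [1.5, 0.1, -2.4]
gripper_width: 0.362
```

play_rows:
  series:
    - {"grip": 10, "x": 14, "y": 23, "z": 0, "twist": 0}
    - {"grip": 10, "x": 10, "y": 15.6, "z": 0, "twist": 0}
    - {"grip": 10, "x": 0, "y": 0, "z": 0, "twist": 0}
    - {"grip": 10, "x": 0, "y": 0, "z": 0, "twist": 0}
    - {"grip": 10, "x": 0, "y": 0, "z": 0, "twist": 0}

```text
time: 12.1
position: [0.5258, 0.0046, 0.1703]
tcp_rot: [0.0, 0.135, 0.991, -0.0]
force: [-0.4, 0.9, -2.9]
gripper_width: 0.36
```

```bash
python3 - <<'E'
from h import *
o,R=st()
d=snap('wrist','wrist14');s=snap('side','side14');c=snap('scene','scene14')
D=np.array([.5238,.0068])-o['position'][:2];print('tool xy shaft',D@R[:2,0]*1e3,D@R[:2,1]*1e3)
im=d['frame']; cv2.imwrite('pics/k14b.png',cv2.resize(im[225:305,270:360],None,fx=7,fy=7,interpolation=cv2.INTER_CUBIC))
cv2.imwrite('pics/s14.png',cv2.resize(s['frame'][150:290,255:385],None,fx=4,fy=4,interpolation=cv2.INTER_CUBIC))
X=onz(d,313.9,273.9,o['position'][2]+.0195)[:2]-o['position'][:2];print('hub in tool',X@R[:2,0]*1e3,X@R[:2,1]*1e3)
E
```

```text
t 12.1 pos [0.5258 0.0046 0.1703] xdir 164.5 ydir 74.5 tilt [ 0.0002 -0.0003] F [-0.4  0.9 -2.9] T [ 0.02 -0.02 -0.01] w 0.36 j6 0.03
tool xy shaft 2.558015524068287 1.5591431877632023
hub in tool 1.0326820596195323 1.2985810958181991
```

View pics/k14b.png

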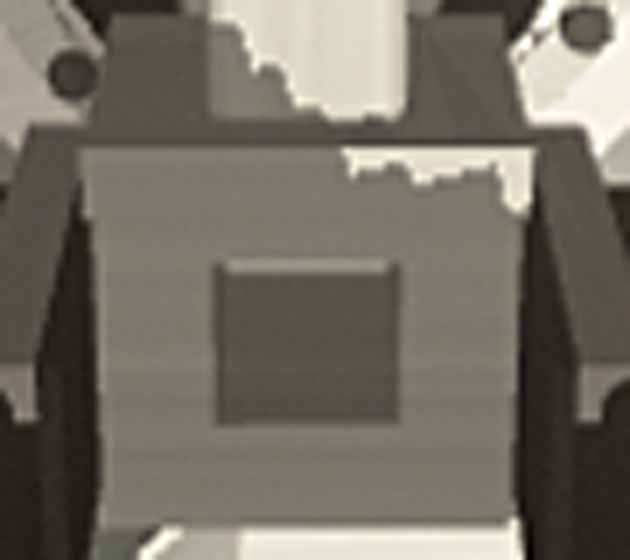

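View pics/s14.png

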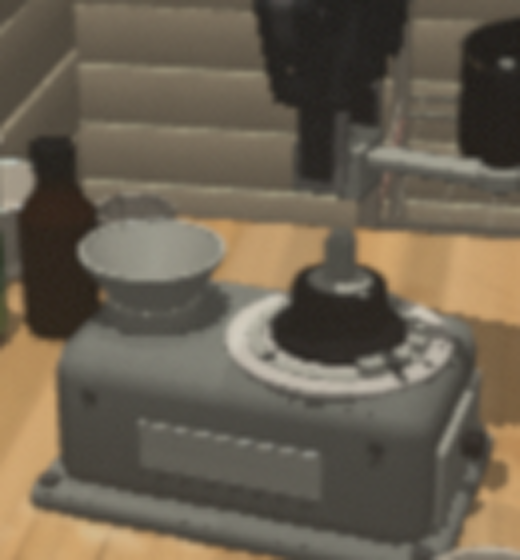

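play_rows:
  series:
    - {"grip": 10, "x": 1.5, "y": 0.3, "z": 8, "twist": 0}
    - {"grip": 10, "x": 0, "y": 0, "z": 10, "twist": 0}
    - {"grip": 10, "x": 0, "y": 0, "z": 3, "twist": 0}
    - {"grip": 10, "x": 0, "y": 0, "z": 2, "twist": 0}
    - {"grip": 10, "x": 0, "y": 0, "z": 2, "twist": 0}

```text
time: 12.67
position: [0.524, 0.0057, 0.1446]
tcp_rot: [-0.0, 0.136, 0.991, 0.0]
force: [0.4, 0.3, -2.8]
gripper_width: 0.36
```

```bash
python3 - <<'E'
from h import *
o,R=st()
D=np.array([.5238,.0068])-o['position'][:2];print('tool xy shaft',D@R[:2,0]*1e3,D@R[:2,1]*1e3)
E
```

```text
t 12.67 pos [0.524  0.0057 0.1446] xdir 164.37 ydir 74.37 tilt [-0.0007  0.0002] F [ 0.4  0.3 -2.8] T [ 0.02 -0.03  0.  ] w 0.36 j6 0.03
tool xy shaft 0.5276862952057491 1.0193874577347852
```

play_rows:
  series:
    - {"grip": 10, "x": -0.4, "y": -0.2, "z": 2, "twist": 0}
    - {"grip": 10, "x": 0, "y": 0, "z": 2, "twist": 0}
    - {"grip": 10, "x": 0, "y": 0, "z": 2, "twist": 0}
    - {"grip": 10, "x": 0, "y": 0, "z": 2, "twist": 0}

```text
time: 13.0
position: [0.5248, 0.0054, 0.1373]
tcp_rot: [0.0, 0.136, 0.991, -0.0]
force: [0.7, 0.4, -2.6]
gripper_width: 0.354
```

```bash
python3 - <<'E'
from h import *
o,R=st()
D=np.array([.5238,.0068])-o['position'][:2];print('tool xy shaft',D@R[:2,0]*1e3,D@R[:2,1]*1e3)
E
```

```text
t 13.0 pos [0.5248 0.0054 0.1373] xdir 164.37 ydir 74.37 tilt [ 0.0004 -0.0001] F [ 0.7  0.4 -2.6] T [ 0.   -0.01  0.08] w 0.354 j6 0.03
tool xy shaft 1.3312157548299908 1.0625074815899764
```

Engaged on the square without resistance; carry on down.

play_rows:
  series:
    - {"grip": 10, "x": 0, "y": 0, "z": 3, "twist": 0}
    - {"grip": 10, "x": 0, "y": 0, "z": 3, "twist": 0}
    - {"grip": 10, "x": 0, "y": 0, "z": 3, "twist": 0}
    - {"grip": 10, "x": 0, "y": 0, "z": 2, "twist": 0}
    - {"grip": 10, "x": 0, "y": 0, "z": 0, "twist": 0}

```text
time: 13.42
position: [0.5244, 0.0055, 0.1257]
tcp_rot: [-0.0, 0.136, 0.991, 0.0]
force: [-1.1, -0.0, -2.9]
gripper_width: 0.358
```

```bash
python3 - <<'E'
from h import *
o,R=st()
D=np.array([.5238,.0068])-o['position'][:2];print('tool xy shaft',D@R[:2,0]*1e3,D@R[:2,1]*1e3)
E
```

```text
t 13.42 pos [0.5244 0.0055 0.1257] xdir 164.37 ydir 74.37 tilt [-0.0007  0.0002] F [-1.1 -0.  -2.9] T [ 0.06 -0.04 -0.03] w 0.358 j6 0.03
tool xy shaft 0.8766552291798038 1.0741378739107394
```

play_rows:
  series:
    - {"grip": 10, "x": 0, "y": 0, "z": 1, "twist": 0}
    - {"grip": 10, "x": 0, "y": 0, "z": 1, "twist": 0}
    - {"grip": 10, "x": 0, "y": 0, "z": 1, "twist": 0}
    - {"grip": 10, "x": 0, "y": 0, "z": 0, "twist": 0}

```text
time: 13.75
position: [0.5248, 0.0054, 0.1235]
tcp_rot: [0.0, 0.136, 0.991, -0.0]
force: [-0.3, 0.2, -2.7]
gripper_width: 0.36
```

```bash
python3 - <<'E'
from h import *
o,R=st()
E
```

```text
t 13.75 pos [0.5248 0.0054 0.1235] xdir 164.37 ydir 74.37 tilt [ 0.0004 -0.0001] F [-0.3  0.2 -2.7] T [-0.01  0.02 -0.  ] w 0.36 j6 0.03
```

play_rows:
  series:
    - {"grip": 10, "x": 0, "y": 0, "z": 1, "twist": 0}
    - {"grip": 10, "x": 0, "y": 0, "z": 0, "twist": 0}
    - {"grip": 10, "x": 0, "y": 0, "z": 0, "twist": 0}

```text
time: 14.0
position: [0.5248, 0.0054, 0.1234]
tcp_rot: [0.0, 0.136, 0.991, -0.0]
force: [-3.0, -0.3, 6.1]
gripper_width: 0.36
```

```bash
python3 - <<'E'
from h import *
o,R=st()
E
```

```text
t 14.0 pos [0.5248 0.0054 0.1234] xdir 164.37 ydir 74.37 tilt [ 0.0008 -0.0003] F [-3.  -0.3  6.1] T [0.12 0.79 0.01] w 0.36 j6 0.03
```

play_rows:
  series:
    - {"grip": 65, "x": 0, "y": 0, "z": 0, "twist": 0}
    - {"grip": 65, "x": 0, "y": 0, "z": 0, "twist": 0}
    - {"grip": 65, "x": 0, "y": 0, "z": 0, "twist": 0}
    - {"grip": 65, "x": 0, "y": 0, "z": -14, "twist": 0}
    - {"grip": 65, "x": 0, "y": 0, "z": -14, "twist": 0}

```text
time: 14.42
position: [0.524, 0.0056, 0.1498]
tcp_rot: [-0.001, 0.136, 0.991, 0.0]
force: [-0.5, -0.4, 0.2]
gripper_width: 0.653
```

```bash
python3 - <<'E'
from h import *
o,R=st()
d=snap('wrist','wrist15');s=snap('side','side15')
cv2.imwrite('pics/s15.png',cv2.resize(s['frame'][150:290,255:385],None,fx=4,fy=4,interpolation=cv2.INTER_CUBIC))
E
```

```text
t 14.42 pos [0.524  0.0056 0.1498] xdir 164.37 ydir 74.37 tilt [-0.0017  0.0004] F [-0.5 -0.4  0.2] T [ 0.03 -0.02  0.04] w 0.653 j6 0.03
```

View pics/wrist15.png

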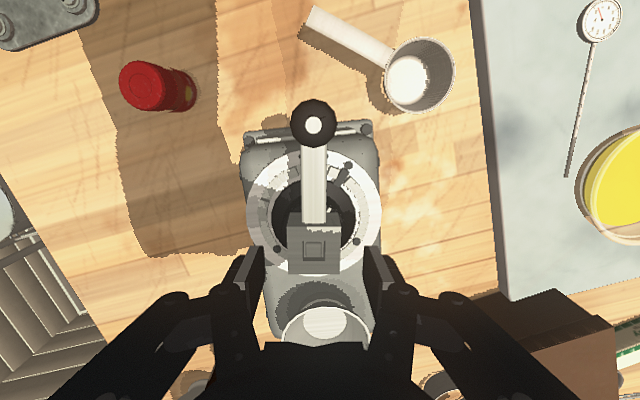

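View pics/s15.png

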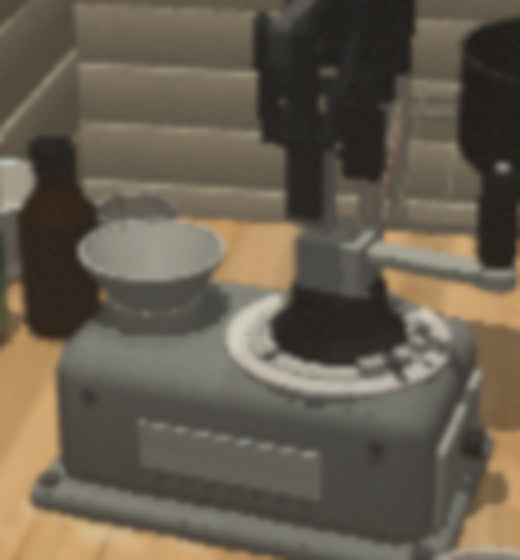

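```bash
python3 - <<'E'
from h import *
o,R=st();d=load('wrist15')
h=onz(d,313.3,124.5,.186);print(h); D=h[:2]-o['position'][:2];print('tool',D@R[:2,0]*1e3,D@R[:2,1]*1e3)
v=h[:2]-[.5238,.0068];print(np.hypot(*v),np.degrees(np.arctan2(v[1],v[0])))
E
```

```text
t 14.52 pos [0.5259 0.0051 0.1524] xdir 164.37 ydir 74.37 tilt [ 0.0034 -0.0008] F [ 0.  -0.9  0.5] T [-0.   -0.04 -0.01] w 0.649 j6 0.03
[0.4517234  0.02676694 0.186     ]
tool 77.24748021802628 0.8486456233420467
0.0747911432421977 164.5159939222975
```

play_rows:
  series:
    - {"grip": 65, "x": 25, "y": 0, "z": 0, "twist": 0}
    - {"grip": 65, "x": 30, "y": 0, "z": 0, "twist": 0}
    - {"grip": 65, "x": 21, "y": 0, "z": 0, "twist": 0}
    - {"grip": 65, "x": 0, "y": 0, "z": 0, "twist": 0}
    - {"grip": 65, "x": 0, "y": 0, "z": 0, "twist": 0}

```text
time: 14.93
position: [0.4512, 0.0261, 0.1499]
tcp_rot: [0.0, 0.136, 0.991, -0.0]
force: [-0.3, 1.0, -0.1]
gripper_width: 0.654
```

```bash
python3 - <<'E'
from h import *
o,R=st();d=snap('wrist','wrist16')
cv2.imwrite('pics/k16.png',d['frame'][100:400,140:500])
D=np.array([.4517,.0268])-o['position'][:2];print('tool',D@R[:2,0]*1e3,D@R[:2,1]*1e3)
E
```

```text
t 14.93 pos [0.4512 0.0261 0.1499] xdir 164.39 ydir 74.39 tilt [ 0.0007 -0.0002] F [-0.3  1.  -0.1] T [-0.01 -0.02  0.02] w 0.654 j6 0.04
tool -0.3239789348510428 0.8286844884795596
```

View pics/k16.png

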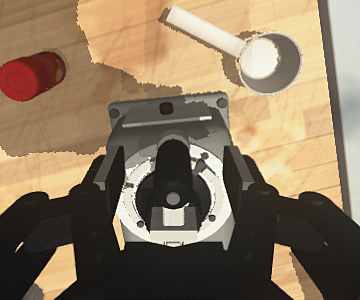

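play_rows:
  series:
    - {"grip": 40, "x": 0, "y": 0, "z": 0, "twist": 0}
    - {"grip": 25, "x": 0, "y": 0, "z": 0, "twist": 0}
    - {"grip": 10, "x": 0, "y": 0, "z": 0, "twist": 0}
    - {"grip": 5, "x": 0, "y": 0, "z": 0, "twist": 0}
    - {"grip": 5, "x": 0, "y": 0, "z": 0, "twist": 0}

```text
time: 15.4
position: [0.4518, 0.0257, 0.1502]
tcp_rot: [0.0, 0.136, 0.991, -0.0]
force: [1.4, -0.8, -0.2]
gripper_width: 0.218
```

```bash
python3 - <<'E'
from h import *
o,R=st()
# plan arcs: rows in tool axes, clockwise, start angle 164.4
h=np.radians(164.4);ex=np.array([np.cos(h),np.sin(h)]);ey=np.array([np.sin(h),-np.cos(h)])
a=np.concatenate([[164.4],[160.4],np.arange(152.4,152.4-360-30,-12)])
P=75*np.stack([np.cos(np.radians(a)),np.sin(np.radians(a))],-1)
d=np.diff(P,axis=0);
for i,r in enumerate(d): print(i,a[i+1].round(1),(r@ex).round(1),(r@ey).round(1))
E
```

```text
t 15.4 pos [0.4518 0.0257 0.1502] xdir 164.36 ydir 74.36 tilt [ 0.0002 -0.0001] F [ 1.4 -0.8 -0.2] T [-0.07 -0.25 -0.01] w 0.218 j6 0.04
0 160.4 -0.2 5.2
1 152.4 -1.5 10.4
2 140.4 -4.8 14.9
3 128.4 -7.8 13.6
4 116.4 -10.5 11.7
5 104.4 -12.7 9.2
6 92.4 -14.3 6.4
7 80.4 -15.3 3.3
8 68.4 -15.7 -0.0
9 56.4 -15.3 -3.3
10 44.4 -14.3 -6.4
11 32.4 -12.7 -9.2
12 20.4 -10.5 -11.7
13 8.4 -7.8 -13.6
14 -3.6 -4.8 -14.9
15 -15.6 -1.6 -15.6
16 -27.6 1.6 -15.6
17 -39.6 4.8 -14.9
18 -51.6 7.8 -13.6
19 -63.6 10.5 -11.7
20 -75.6 12.7 -9.2
21 -87.6 14.3 -6.4
22 -99.6 15.3 -3.3
23 -111.6 15.7 0.0
24 -123.6 15.3 3.3
25 -135.6 14.3 6.4
26 -147.6 12.7 9.2
27 -159.6 10.5 11.7
28 -171.6 7.8 13.6
29 -183.6 4.8 14.9
30 -195.6 1.6 15.6
31 -207.6 -1.6 15.6
32 -219.6 -4.8 14.9
33 -231.6 -7.8 13.6
```

play_rows:
  series:
    - {"grip": 5, "x": -0.2, "y": 5.2, "z": 0, "twist": 0}
    - {"grip": 5, "x": -1.5, "y": 10.4, "z": 0, "twist": 0}
    - {"grip": 5, "x": -4.8, "y": 14.9, "z": 0, "twist": 0}
    - {"grip": 5, "x": -7.8, "y": 13.6, "z": 0, "twist": 0}
    - {"grip": 5, "x": -10.5, "y": 11.7, "z": 0, "twist": 0}

```text
time: 15.82
position: [0.4912, 0.0735, 0.1502]
tcp_rot: [0.0, 0.136, 0.991, -0.001]
force: [3.5, -11.4, -3.7]
gripper_width: 0.218
```

```bash
python3 - <<'E'
from h import *
o,R=st(); v=o['position'][:2]-[.5238,.0068]; print(np.hypot(*v),np.degrees(np.arctan2(v[1],v[0])))
E
```

```text
t 15.82 pos [0.4912 0.0735 0.1502] xdir 164.36 ydir 74.36 tilt [ 0.0007 -0.0023] F [  3.5 -11.4  -3.7] T [-2.55 -0.67 -0.06] w 0.218 j6 0.16
0.07426491717456316 116.06120307893893
```

play_rows:
  series:
    - {"grip": 5, "x": -12.7, "y": 9.2, "z": 0, "twist": 0}
    - {"grip": 5, "x": -14.3, "y": 6.4, "z": 0, "twist": 0}
    - {"grip": 5, "x": -15.3, "y": 3.3, "z": 0, "twist": 0}
    - {"grip": 5, "x": -15.7, "y": 0, "z": 0, "twist": 0}
    - {"grip": 5, "x": -15.3, "y": -3.3, "z": 0, "twist": 0}

```text
time: 16.23
position: [0.5653, 0.0686, 0.1498]
tcp_rot: [-0.001, 0.136, 0.991, -0.001]
force: [-7.2, -7.2, 2.2]
gripper_width: 0.216
```

```bash
python3 - <<'E'
from h import *
o,R=st(); v=o['position'][:2]-[.5238,.0068]; print(np.hypot(*v),np.degrees(np.arctan2(v[1],v[0])))
s=snap('side','side17')
cv2.imwrite('pics/s17.png',cv2.resize(s['frame'][130:290,245:385],None,fx=3.7,fy=3.7,interpolation=cv2.INTER_CUBIC))
E
```

```text
t 16.23 pos [0.5653 0.0686 0.1498] xdir 164.4 ydir 74.4 tilt [-0.0021 -0.0019] F [-7.2 -7.2  2.2] T [-1.78  1.57  0.03] w 0.216 j6 0.16
0.07443571846884553 56.10697603528584
```

View pics/s17.png

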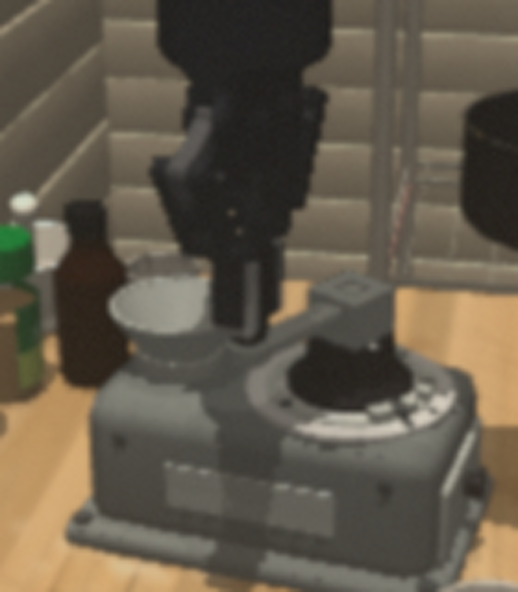

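play_rows:
  series:
    - {"grip": 5, "x": -14.3, "y": -6.4, "z": 0, "twist": 0}
    - {"grip": 5, "x": -12.7, "y": -9.2, "z": 0, "twist": 0}
    - {"grip": 5, "x": -10.5, "y": -11.7, "z": 0, "twist": 0}
    - {"grip": 5, "x": -7.8, "y": -13.6, "z": 0, "twist": 0}
    - {"grip": 5, "x": -4.8, "y": -14.9, "z": 0, "twist": 0}

```text
time: 16.7
position: [0.5989, 0.0008, 0.1501]
tcp_rot: [-0.0, 0.136, 0.991, 0.0]
force: [-5.1, 2.7, -0.5]
gripper_width: 0.221
```

play_rows:
  series:
    - {"grip": 5, "x": -1.6, "y": -15.6, "z": 0, "twist": 0}
    - {"grip": 5, "x": 1.6, "y": -15.6, "z": 0, "twist": 0}
    - {"grip": 5, "x": 4.8, "y": -14.9, "z": 0, "twist": 0}
    - {"grip": 5, "x": 7.8, "y": -13.6, "z": 0, "twist": 0}
    - {"grip": 5, "x": 10.5, "y": -11.7, "z": 0, "twist": 0}

```text
time: 17.12
position: [0.5569, -0.0621, 0.1501]
tcp_rot: [0.0, 0.136, 0.991, 0.001]
force: [-2.2, 6.0, -0.8]
gripper_width: 0.214
```

```bash
python3 - <<'E'
from h import *
o,R=st(); v=o['position'][:2]-[.5238,.0068]; print(np.hypot(*v),np.degrees(np.arctan2(v[1],v[0])))
E
```

```text
t 17.12 pos [ 0.5569 -0.0621  0.1501] xdir 164.35 ydir 74.35 tilt [0.0009 0.0013] F [-2.2  6.  -0.8] T [1.43 0.22 0.04] w 0.214 j6 -0.07
0.07643371728287576 -64.31067229050937
```

play_rows:
  series:
    - {"grip": 5, "x": 12.7, "y": -9.2, "z": 0, "twist": 0}
    - {"grip": 5, "x": 14.3, "y": -6.4, "z": 0, "twist": 0}
    - {"grip": 5, "x": 15.3, "y": -3.3, "z": 0, "twist": 0}
    - {"grip": 5, "x": 15.7, "y": 0, "z": 0, "twist": 0}
    - {"grip": 5, "x": 15.3, "y": 3.3, "z": 0, "twist": 0}

```text
time: 17.53
position: [0.4821, -0.0572, 0.1503]
tcp_rot: [0.001, 0.136, 0.991, 0.0]
force: [4.8, 4.8, -2.9]
gripper_width: 0.219
```

play_rows:
  series:
    - {"grip": 5, "x": 14.3, "y": 6.4, "z": 0, "twist": 0}
    - {"grip": 5, "x": 12.7, "y": 9.2, "z": 0, "twist": 0}
    - {"grip": 5, "x": 10.5, "y": 11.7, "z": 0, "twist": 0}
    - {"grip": 5, "x": 7.8, "y": 13.6, "z": 0, "twist": 0}
    - {"grip": 5, "x": 4.8, "y": 14.9, "z": 0, "twist": 0}

```text
time: 17.95
position: [0.4488, 0.0103, 0.1504]
tcp_rot: [0.001, 0.136, 0.991, -0.0]
force: [5.0, -2.4, -3.3]
gripper_width: 0.22
```

play_rows:
  series:
    - {"grip": 5, "x": 1.6, "y": 15.6, "z": 0, "twist": 0}
    - {"grip": 5, "x": -1.6, "y": 15.6, "z": 0, "twist": 0}
    - {"grip": 5, "x": -4.8, "y": 14.9, "z": 0, "twist": 0}
    - {"grip": 5, "x": -7.8, "y": 13.6, "z": 0, "twist": 0}
    - {"grip": 5, "x": -10.5, "y": 11.7, "z": 0, "twist": 0}

```text
time: 18.37
position: [0.4909, 0.0732, 0.1503]
tcp_rot: [0.0, 0.136, 0.991, -0.001]
force: [0.9, -8.4, -2.4]
gripper_width: 0.212
```

play_rows:
  series:
    - {"grip": 5, "x": -6, "y": 4.5, "z": 0, "twist": 0}
    - {"grip": 5, "x": 0, "y": 0, "z": 0, "twist": 0}
    - {"grip": 5, "x": 0, "y": 0, "z": 0, "twist": 0}

```text
time: 18.62
position: [0.4973, 0.0757, 0.1503]
tcp_rot: [-0.0, 0.136, 0.991, 0.0]
force: [-1.4, 1.8, 1.5]
gripper_width: 0.217
```

```bash
python3 - <<'E'
from h import *
o,R=st(); v=o['position'][:2]-[.5238,.0068]; print(np.hypot(*v),np.degrees(np.arctan2(v[1],v[0])))
d=snap('wrist','wrist18')
E
```

```text
t 18.62 pos [0.4973 0.0757 0.1503] xdir 164.39 ydir 74.39 tilt [-0.0002  0.0007] F [-1.4  1.8  1.5] T [ 0.31  0.04 -0.04] w 0.217 j6 0.16
0.07381246447083949 111.00483097444179
```

View pics/wrist18.png

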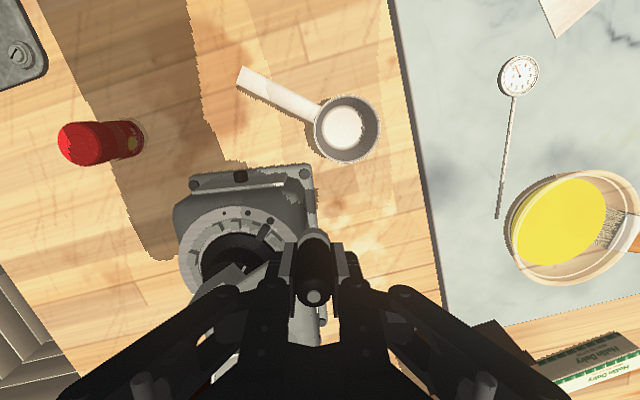

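play_rows:
  series:
    - {"grip": 60, "x": 0, "y": 0, "z": 0, "twist": 0}
    - {"grip": 60, "x": 0, "y": 0, "z": 0, "twist": 0}
    - {"grip": 60, "x": 0, "y": 0, "z": 0, "twist": 0}
    - {"grip": 60, "x": 0, "y": 0, "z": -20, "twist": 0}
    - {"grip": 60, "x": 0, "y": 0, "z": -30, "twist": 0}

```text
time: 19.08
position: [0.4955, 0.0756, 0.1982]
tcp_rot: [-0.002, 0.136, 0.991, -0.0]
force: [-0.1, -0.2, 0.8]
gripper_width: 0.605
```

play_rows:
  series:
    - {"grip": 60, "x": 0, "y": 0, "z": -20, "twist": 0}
    - {"grip": 60, "x": -30, "y": -28, "z": 0, "twist": 0}
    - {"grip": 60, "x": -30, "y": -28, "z": 0, "twist": 0}
    - {"grip": 60, "x": 0, "y": 0, "z": 0, "twist": 0}
    - {"grip": 60, "x": 0, "y": 0, "z": 0, "twist": 0}

```text
time: 19.5
position: [0.5404, 0.0038, 0.2199]
tcp_rot: [-0.0, 0.137, 0.991, -0.0]
force: [0.1, 1.1, -0.1]
gripper_width: 0.602
```

```bash
python3 - <<'E'
from h import *
o,R=st()
d=snap('wrist','wrist19');s=snap('side','side19');c=snap('scene','scene19')
cv2.imwrite('pics/s19.png',cv2.resize(s['frame'][150:290,245:385],None,fx=4,fy=4,interpolation=cv2.INTER_CUBIC))
E
```

```text
t 19.5 pos [0.5404 0.0038 0.2199] xdir 164.2 ydir 74.2 tilt [-0.0006  0.0001] F [ 0.1  1.1 -0.1] T [0.   0.05 0.01] w 0.602 j6 0.04
```

View pics/wrist19.png

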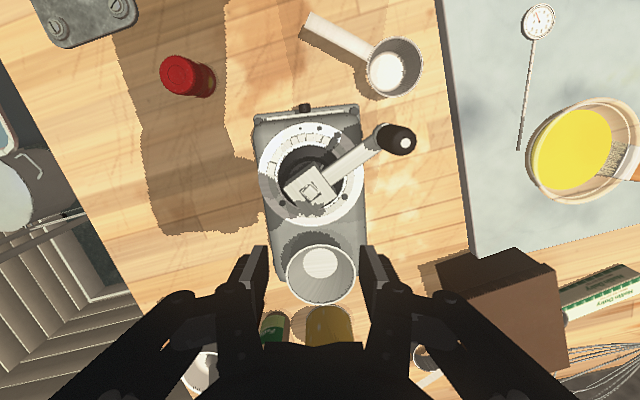

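View pics/s19.png

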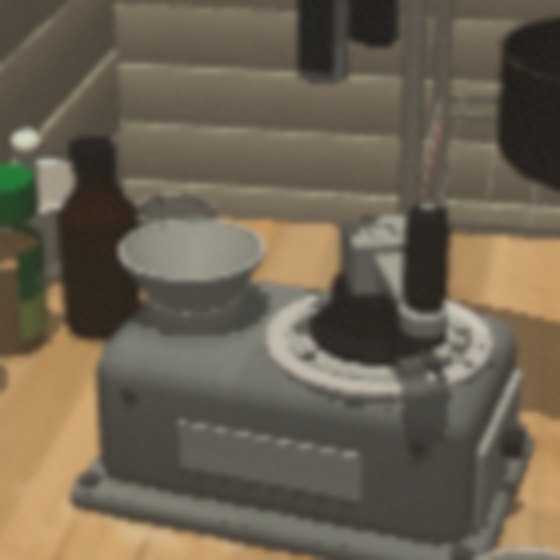

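View pics/scene19.png

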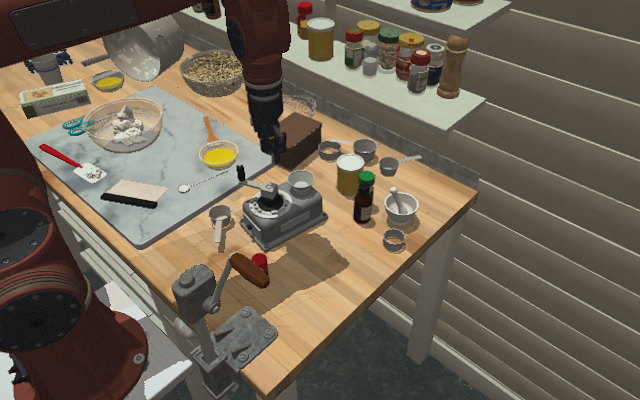

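```bash
python3 - <<'E'
from h import *
d=load('wrist19')
cv2.imwrite('pics/k19.png',cv2.resize(d['frame'][105:230,245:425],None,fx=4.4,fy=4.4,interpolation=cv2.INTER_CUBIC))
E
```

```text
(no output)
```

View pics/k19.png

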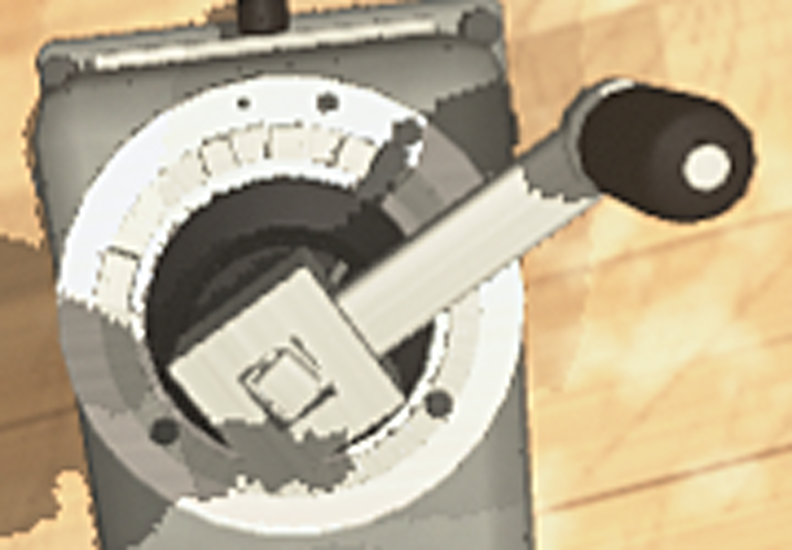

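```bash
python3 - <<'E'
from h import *
d=load('wrist19');s=load('side19');c=load('scene19')
g=lambda a,b:(d,245+a/4.4,105+b/4.4)
print('handle top',tri(g(707,167),(s,245+428/4,150+207/4),(c,240.5,167)))
for z in(.143,.147):
    A,B,C=[onz(*g(*p),z) for p in((307,268),(170,370),(405,402))];print(z,np.linalg.norm(A-B),np.linalg.norm(A-C))
h=onz(*g(707,167),.186)[:2]-[.5238,.0068];print(np.hypot(*h),np.degrees(np.arctan2(h[1],h[0])))
for n,(a,b),z in(('tongue',(389,168),.094),('mark',(408,130),.088)):
    X=onz(*g(a,b),z)[:2]-[.5238,.0068];print(n,np.degrees(np.arctan2(X[1],X[0])),np.hypot(*X))
a,b=load('scene0')['frame'],c['frame']
m=(cv2.absdiff(a,b).max(2)>60).astype(np.uint8);n,l,stt,_=cv2.connectedComponentsWithStats(m)
print([tuple(x) for x in stt[1:] if x[4]>25 and x[0]>150 and x[1]>120])
E
```

```text
handle top (array([0.49779821, 0.07478333, 0.1824888 ]), [np.float64(0.0034657724412743497), np.float64(0.00167390548922881), np.float64(0.0036292492457925883)])
0.143 0.031955297424680736 0.031453895834302664
0.147 0.03137398125482086 0.0308817009330765
0.07537627400865646 110.55274880177711
tongue 132.07368768028053 0.041081413838503354
mark 132.41818195156077 0.04987067915954002
[(np.int32(253), np.int32(127), np.int32(12), np.int32(26), np.int32(114)), (np.int32(280), np.int32(132), np.int32(6), np.int32(14), np.int32(58)), (np.int32(236), np.int32(165), np.int32(10), np.int32(17), np.int32(123)), (np.int32(245), np.int32(183), np.int32(33), np.int32(12), np.int32(113)), (np.int32(264), np.int32(192), np.int32(10), np.int32(8), np.int32(28)), (np.int32(280), np.int32(194), np.int32(12), np.int32(12), np.int32(35)), (np.int32(277), np.int32(206), np.int32(11), np.int32(11), np.int32(48)), (np.int32(308), np.int32(212), np.int32(59), np.int32(60), np.int32(1185)), (np.int32(286), np.int32(243), np.int32(13), np.int32(10), np.int32(75)), (np.int32(267), np.int32(256), np.int32(14), np.int32(8), np.int32(50)), (np.int32(304), np.int32(269), np.int32(42), np.int32(21), np.int32(187)), (np.int32(227), np.int32(271), np.int32(12), np.int32(9), np.int32(44)), (np.int32(282), np.int32(290), np.int32(18), np.int32(13), np.int32(29)), (np.int32(261), np.int32(308), np.int32(13), np.int32(9), np.int32(30))]
```

```bash
python3 -c "
from h import *
st();print(ctrl.finish_job())"
```

```text
t 19.65 pos [0.5396 0.0061 0.2204] xdir 164.39 ydir 74.39 tilt [-0.0002  0.0002] F [0.1 1.7 1.2] T [-0.03 -0.01  0.01] w 0.601 j6 0.04
the job is handed in; nothing more can be done
None
```

I set the mill to its coarsest grind, fitted the crank and wound it clockwise about 413°. I handed the job in at 19.7 s with the gripper open and clear of everything.

- **Collar:** I lifted it 9 mm, turned it about 79° clockwise and pushed it back down to its starting height, where it stopped against 13 N. The last picture shows the tongue at 132.1° and the largest mark at 132.4°, with the tongue down between the crown's blocks.
- **Crank:** It slid down the square shaft without resistance and stopped at tool height 0.1234 m, against 0.1235 m expected. After winding, the hub top measured 32 mm wide at the seated height, as it should. Allowing for slack on the square, the shaft still made more than one full turn.
- **Forces:** The highest readings I saw were 11–13 N, checked at the end of each move rather than continuously.
- **Other things on the worktop:** Comparing the first and last scene pictures showed changes only at the arm, crank, mill and shadows. The jars and other things look unmoved.

**Checks that disagreed:**
- The last three-view height of the handle top came out at 182 mm against 186 mm expected. The rays missed each other by up to 3.6 mm, so I relied on the tool height and hub size instead.
- Held parts sat about 1 mm off the tool centre. I allowed for this when fitting the crank.

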